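# Build up a stacked shoe heel on the building board

### The arm

A 6-joint arm with a two-finger parallel gripper is mounted at the origin on the work surface. World frame = base frame: x ahead of the robot, y to its left, z up, the work surface at z = 0. Lengths are in m, angles in degrees, forces in N, time in s.
With the tool pointing down it reaches from about 0.325 to 0.85 m from the base axis. Payload 15.5 kg.
Tool frame: the origin (TCP) lies between the finger pads; the fingertips stand arm.finger_overhang ahead of it and the grasp point (between the pads) is the TCP (arm.finger_overhang is the distance from the TCP to the fingertips, in m); z points along the fingers, y is the line along which they close (so a half turn about z gives the same grasp; the last joint's range is limited). The gripper opens to 91 mm and grips with 3 to 60 N. Pads are 32 mm wide; open, the fingers measure 118 mm over their backs; the gripper's body (76 mm by 178 mm) begins 60 mm behind the grasp point.
Start: joints at [-82.706, 28.281, 77.091, -0, 74.628, -5.472], TCP at [0.138, -0.61, 0.233] pointing down, gripper open.
Joint ranges: [-166.48, 166.48], [-47.26, 123.95], [12.59, 153.08], [-70.14, 250.14], [6.76, 159.57], [-176.63, 176.63]. Speed limits (degrees/s): [108.29, 108.29, 147.25, 172.46, 172.46, 172.46].

### API

Orientations are given as a 3x3 rotation matrix whose columns are the frame's x, y, z axes.
In Python, from station import arm, capture gives the robot as it stands. The module is installed in compiled form; this text tells all that it offers.
- The arm moves only by the shell command python3 -m jog 'ROWS' [FORCE]. ROWS is text: rows parted by semicolons, each of 5 numbers parted by spaces: the shift along the tool's x, y, z in mm, then the turn about the tool's z in degrees, then the closure in counts, from 0 (fully open) to 255 (shut). In form: dx dy dz twist gripper; .... A call has 1 to 5 rows; each row is the pose to reach, as a shift and turn from the pose commanded when the call began, along the tool's axes at that moment; what a row does not reach only later rows make up. A row lasts 1/12 s, in which the tool goes at most 41.7 mm and 7.16 degrees, less where a joint would pass 70% of its speed; a pose out of reach is approached as far as the arm can. A call with a gripper value outside its range is refused whole. The fingers move at their own pace and stop on an object; FORCE is the grip in N (left out, the last holds). Time passes only in rows, so rows that repeat a pose let the fingers close. It gives the time, the measured TCP pose, the force, the opening and the grip force at its end, in the units of the state.
- arm.read_state(): the state, without advancing time (a new reading comes with each control period).
- capture(name): name is "scene" or "side" or "wrist"; returns a dict with "img" (420x560x3 uint8, blue, green, red), "K" (3x3 intrinsics, pixels), "k1" (the pictures are not rectified: a ray, as slopes to the right and down, at radius r is drawn at 1 + k1 r^2 times it, then the intrinsics apply), "eye" and "rotation" of the camera in the world; the wrist camera has in their place "T_tool_cam" (4x4, takes a point from camera to tool coordinates, whose origin is the TCP and whose axes are the flange's). Camera axes: x right, y down, z forward; pixel columns grow to the right and rows downward; lengths in m; the calibration is good to about 2 mm. A picture is of the moment at which its call begins: read the wrist's pose just before it. There is no depth.
- arm.job_done(): hands the job in; it is judged then, once.
The state is a dict: "t": time; "q": joint angles; "dq": joint speeds; "tau": joint torques, N m; "ee_pos": TCP position; "tcp_rot": TCP orientation; "contact_force": force on the tool from outside, world axes, zero at the start; "moment": the same for the moment, N m; "grip_width": opening from 0.0 (shut) to 1.0 (fully open); "grasp_force": force on a finger pad.
Only numpy, scipy, OpenCV 4.12 (cv2) and the standard library are available. Lean on these libraries where they do the work, as an engineer would, in place of code of your own. Each camera call takes 0.05 s, during which the arm holds its last target. There are 200 camera calls.

### The job

Build a heel on the building board: lay the large leather lift on the printed outline, then the medium, then the small lift, then the black rubber top piece, all pointing the same way as the outline, with their straight edges flush above its straight edge and centred sideways, and finally stand the steel weight upright on the middle of the top piece. Leave the nail tin, the sanding block and the thread spool where they are.

Things in the scene. Friction and masses are not known exactly. Their poses are not given: they have to be found in the camera images.
- lift_large: Large heel lift: loose flat stiff brown leather plate, 66 mm wide (y), 76 long (x), 12 thick, the largest of three. D-shaped: a straight edge, two parallel sides 43 mm long, then a half-round end of radius 33. Origin: centre of its underside; straight edge at x = -38 mm, round end at +38; z up. Grip across the parallel sides (along y), about 8 mm from the origin towards the straight edge.
- lift_medium: Medium heel lift: loose flat stiff brown leather plate, 54 mm wide (y), 62 long (x), 12 thick, the middle one of three. D-shaped: a straight edge, two parallel sides 35 mm long, then a half-round end of radius 27. Origin: centre of its underside; straight edge at x = -31 mm, round end at +31; z up. Grip across the parallel sides (along y), about 8 mm from the origin towards the straight edge.
- lift_small: Small heel lift: loose flat stiff brown leather plate, 42 mm wide (y), 48 long (x), 12 thick, the smallest of three. D-shaped: a straight edge, two parallel sides 27 mm long, then a half-round end of radius 21. Origin: centre of its underside; straight edge at x = -24 mm, round end at +24; z up. Grip across the parallel sides (along y), about 8 mm from the origin towards the straight edge.
- top_piece: Rubber top piece: loose flat stiff black rubber plate of the same D shape, 36 mm wide (y), 42 long (x), 10 thick; parallel sides 24 mm long, round end of radius 18. Origin: centre of its underside; straight edge at x = -21 mm, round end at +21; z up. Grip across the parallel sides (along y), about 8 mm from the origin towards the straight edge.
- weight: Press weight: a plain upright solid steel cylinder, 34 mm diameter, 60 mm tall, about 0.4 kg, loose. Origin: centre of its underside; z up. Grip it across the diameter.
- board: Building board: dark walnut block fixed to the bench, 110 mm (x) by 84 (y) by 24 high. Origin: centre of its underside; z up. On top a cream printed heel outline, D-shaped, 66 mm wide, 76 long: straight edge at x = -50 mm, centred on y = 0, round end at x = +26, towards the two brass screws. Lifts lie with their x along the board's x; origins then at x = -12 (large), -19, -26, -29 (top piece).
- nail_tin: Bystander, not to be moved: low round open aluminium tin with brass nails, 68 mm diameter, 30 mm high, loose. Origin: centre of its underside.
- sanding_block: Bystander, not to be moved: rectangular cork sanding block, 80 mm (x) by 45 mm (y) by 32 mm high, loose. Origin: centre of its underside.
- thread_spool: Bystander, not to be moved: cream thread spool standing upright, flanges 44 mm diameter, 45 mm high, loose. Origin: centre of its underside.
Not all that is in view belongs to the job. Leave any green or purple look-alike of the lift_medium alone.

How it is judged:
By the outcome, as a careful person would: the job done as asked, in the order asked, and still so for the second after the job is handed in, with the robot touching nothing.
It also fails if it takes over 136 s, if anything falls off the work surface, if the arm or the gripper's body presses on something with over 40 N, if the wrist force passes 120 N, or if a joint passes its speed limit or range.

## Working session

There is one attempt and no reset: what is moved stays moved. The work goes in short steps, Python scripts to look and compute and a shell command to move; the robot and the scene stay as the last step left them, time stands still between calls to the robot, and variables do not carry over. Pictures are saved under pics/ and viewed, at most 14 in all, crops included, and the job is handed in when it is done.

```bash
mkdir -p pics
python3 - <<'E'
from station import arm,capture
import cv2,numpy as np
for n in("scene","side","wrist"):
    c=capture(n);cv2.imwrite(f"pics/{n}0.png",c["img"])
    print(n,c["K"].tolist() if hasattr(c["K"],"tolist") else c["K"],c["k1"],*[np.round(c[k],3).tolist() for k in("eye","rotation","T_tool_cam") if k in c])
s=arm.read_state();print(s,arm.finger_overhang)
E
```

```text
scene [[427.3803329079559, 0.0, 280.7456422912786], [0.0, 427.3803329079559, 215.02385735663285], [0.0, 0.0, 1.0]] -0.07573786958150076 [1.214, -0.396, 0.627] [[0.459, 0.522, -0.719], [0.889, -0.265, 0.375], [0.005, -0.811, -0.585]]
side [[395.354184377574, 0.0, 280.0023402363349], [0.0, 395.354184377574, 207.60393408901572], [0.0, 0.0, 1.0]] -0.030989067716782722 [0.226, 0.58, 0.752] [[-0.923, -0.302, 0.237], [-0.384, 0.709, -0.591], [0.01, -0.637, -0.771]]
wrist [[368.48637376508384, 0.0, 278.5016515930596], [0.0, 368.48637376508384, 209.33738883779534], [0.0, 0.0, 1.0]] 0.014445383407633869 [[-0.0, -0.971, -0.241, 0.067], [1.0, -0.001, 0.001, 0.001], [-0.001, -0.241, 0.971, -0.151], [0.0, 0.0, 0.0, 1.0]]
{'t': 0.15, 'q': array([-8.27060389e+01,  2.83069713e+01,  7.71175900e+01, -2.82648932e-04,
        7.46256961e+01, -5.47366604e+00]), 'dq': array([ 0.01773869, -0.06798798, -0.00267348, -0.04800366,  0.02867909,
       -0.0354614 ]), 'tau': array([ 2.44376744e-03, -8.79198718e+01, -3.82048345e+01,  7.05925073e-02,
        5.02361229e-02, -6.20216156e-05]), 'ee_pos': array([ 0.13807308, -0.60930462,  0.23248054]), 'tcp_rot': array([[ 9.75274092e-01,  2.20998717e-01, -1.16081971e-04],
       [ 2.20998733e-01, -9.75273707e-01,  8.69454494e-04],
       [ 7.89366331e-05, -8.73610411e-04, -9.99999615e-01]]), 'contact_force': array([-0.10900676,  0.00497477,  0.22037845]), 'moment': array([ 0.04920897,  0.02230716, -0.00952186]), 'grasp_force': 0.0, 'grip_width': 0.9981733648860951} 0.019
```

View pics/scene0.png

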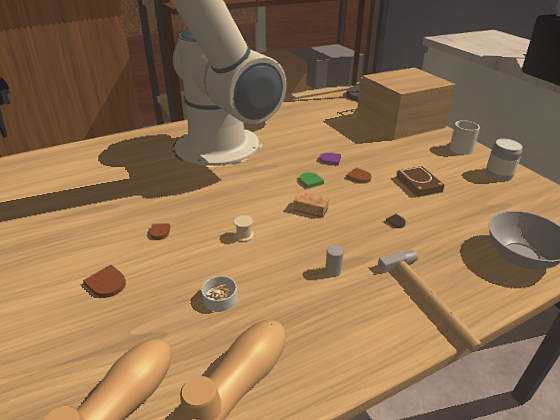

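View pics/side0.png

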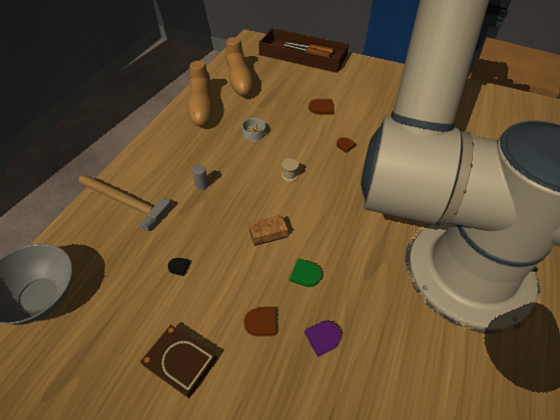

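The scene picture shows the lifts at (105,281) large, (160,230) small and (359,175) medium. The top piece is at (397,220), the weight at (334,260) and the board at (420,180). The green (311,180) and purple (330,158) D-plates are look-alikes. The side picture shows the same things: large (321,106), small (346,144), medium (262,321), top piece (179,266), weight (200,177), board (180,360). I'll get rough positions from both cameras.

```bash
cat > h.py <<'E'
from station import arm,capture
import cv2,numpy as np
def cam(c,s=None):
    if "eye" in c: return np.array(c["eye"]),np.array(c["rotation"])
    T=np.array(c["T_tool_cam"]);R=np.array(s["tcp_rot"])
    return np.array(s["ee_pos"])+R@T[:3,3],R@T[:3,:3]
def slopes(c,px):
    p=np.atleast_2d(np.asarray(px,float));K=np.array(c["K"])
    d=(p-K[:2,2])/[K[0,0],K[1,1]];u=d.copy()
    for _ in range(15): u=d/(1+c["k1"]*(u**2).sum(1,keepdims=True))
    return u
def toplane(c,px,z,s=None):
    e,R=cam(c,s);u=slopes(c,px);d=np.c_[u,np.ones(len(u))]@R.T
    return e+d*((z-e[2])/d[:,2])[:,None]
def project(c,P,s=None):
    e,R=cam(c,s);q=(np.atleast_2d(P)-e)@R;u=q[:,:2]/q[:,2:]
    K=np.array(c["K"]);return u*(1+c["k1"]*(u**2).sum(1,keepdims=True))*[K[0,0],K[1,1]]+K[:2,2]
E
python3 - <<'E'
from h import *
P=dict(large=((105,279),(321,106),.008),small=((160,229),(346,144),.008),medium=((359,175),(262,321),.008),top=((397,220),(179,266),.006),weight=((335,260),(200,178),.03),board=((420,180),(180,360),.02),tin=((219,293),(254,129),.015),block=((311,204),(269,230),.016),spool=((243,229),(290,169),.022),green=((311,180),(307,273),.008),purple=((330,158),(324,337),.008))
a,b=capture("scene"),capture("side")
for k,(p,q,z) in P.items(): 
    A=toplane(a,p,z)[0];B=toplane(b,q,z)[0]
    print(k,np.round(A[:2],3),np.round(B[:2],3),round(float(np.hypot(*B[:2])),3))
E
```

```text
large [ 0.489 -0.428] [ 0.495 -0.421] 0.65
small [ 0.373 -0.281] [ 0.373 -0.28 ] 0.466
medium [0.38 0.29] [0.376 0.291] 0.476
top [0.599 0.247] [0.595 0.246] 0.644
weight [0.674 0.014] [0.671 0.015] 0.672
board [0.495 0.413] [0.481 0.423] 0.64
tin [ 0.639 -0.231] [ 0.636 -0.23 ] 0.676
block [0.455 0.086] [0.45  0.086] 0.458
spool [ 0.48  -0.112] [ 0.477 -0.112] 0.49
green [0.342 0.153] [0.331 0.154] 0.366
purple [0.257 0.271] [0.252 0.275] 0.373
```

View pics/wrist0.png

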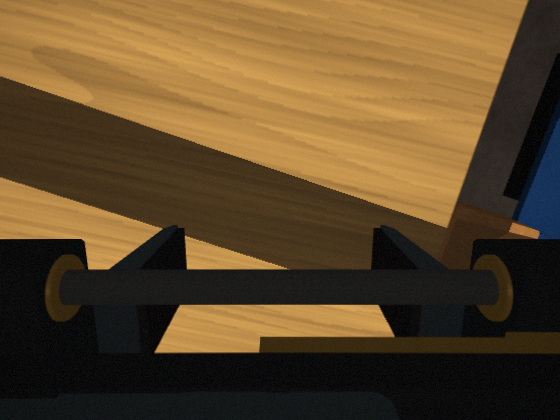

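The wrist view shows bare table and the fingers in the lower third of the picture, so whatever I look at has to lie about 0.1 m ahead along tool x. Both cameras agree on every position. I'll move to view the large lift.

```bash
python3 -m jog '40 -14 6 0 0; 80 -28 12 0 0; 120 -42 18 0 0; 160 -56 24 0 0; 200 -70 30 0 0'; python3 -m jog '30 -11 5 0 0; 60 -22 10 0 0; 84 -33 20 0 0; 86 -33 20 0 0; 86 -33 20 0 0'
python3 - <<'E'
from h import *
s=arm.read_state();c=capture("wrist");cv2.imwrite("pics/w1.png",c["img"]);np.savez("w1.npz",**c,**s);print(s["t"],s["ee_pos"])
E
```

```text
t: 0.67
ee_pos: [0.3142, -0.4988, 0.2035]
tcp_rot: [[0.975, 0.221, 0.0], [0.221, -0.975, -0.0], [0.0, 0.0, -1.0]]
contact_force: [0.6, -1.0, 0.5]
grip_width: 0.997
grasp_force: 0.0
t: 1.08
ee_pos: [0.3905, -0.4477, 0.1832]
tcp_rot: [[0.975, 0.223, -0.001], [0.223, -0.975, 0.001], [-0.0, -0.001, -1.0]]
contact_force: [-1.3, -0.4, -0.4]
grip_width: 0.998
grasp_force: 0.0
1.0833 [ 0.39049162 -0.44771003  0.18318413]
```

View pics/w1.png

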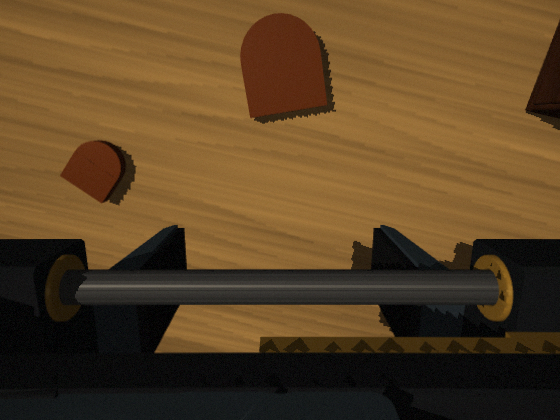

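The picture shows the large lift, tip at (281,14) and straight edge from (250,117) to (328,105), and the small lift around (95,170). Both are fully visible. I'll fit the D-prism silhouettes.

```bash
cat >> h.py <<'E'
from scipy.optimize import minimize
DIM=dict(large=(66,76,12),medium=(54,62,12),small=(42,48,12),top=(36,42,10))
def prism(n):
    w,l,t=[v/1000 for v in DIM[n]];r=w/2;a=np.radians(np.linspace(-90,90,25))
    o=np.vstack([[[-l/2,r],[-l/2,-r]],np.c_[l/2-r+r*np.cos(a),r*np.sin(a)]])
    return np.vstack([np.c_[o,0*o[:,:1]],np.c_[o,0*o[:,:1]+t]])
def place(P,x,y,yaw,z=0):
    c,s=np.cos(yaw),np.sin(yaw);return np.c_[P[:,0]*c-P[:,1]*s+x,P[:,0]*s+P[:,1]*c+y,P[:,2]+z]
def mask(img,n):
    b,g,r=[cv2.GaussianBlur(img,(3,3),0)[...,i].astype(float) for i in range(3)]
    if n=="top": m=(np.maximum(r,g)<45)
    else: m=(r>1.75*g)&(r>45)
    return m.astype(np.uint8)
def comp(m,px):
    k,L,st,ce=cv2.connectedComponentsWithStats(m);ids=[i for i in range(1,k) if st[i,4]>60]
    i=min(ids,key=lambda i:np.hypot(*(ce[i]-px)));return (L==i).astype(np.uint8),ce[i]
def fit(c,s,n,px,z=0,m=None):
    """silhouette fit of the D prism: x,y,yaw(deg),IoU"""
    if m is None: m=mask(c["img"],n)
    m,ce=comp(m,px);S=4;P=prism(n)
    x0,y0,w,h=cv2.boundingRect(m);x0-=10;y0-=10;w+=20;h+=20
    x0=max(x0,0);y0=max(y0,0);big=cv2.resize(m[y0:y0+h,x0:x0+w].astype(np.float32),None,fx=S,fy=S,interpolation=cv2.INTER_LINEAR)>.5
    def cost(v):
        q=project(c,place(P,v[0],v[1],v[2],z),s);q=((q-[x0,y0]+.5)*S-.5)
        r=np.zeros(big.shape,np.uint8);cv2.fillConvexPoly(r,cv2.convexHull(np.round(q*16).astype(np.int32)),1,shift=4)
        r=r>0;return 1-(r&big).sum()/(r|big).sum()
    X=toplane(c,ce,z+P[-1,2],s)[0];best=None
    st=[np.array([X[0],X[1],a]) for a in np.radians(range(0,360,20))];st=sorted(st,key=cost)[:3]
    for v in st:
        for _ in range(2):
            r=minimize(cost,v,method="Nelder-Mead",options=dict(initial_simplex=v+np.vstack([0*np.eye(1,3),np.diag([.004,.004,.12])]),xatol=1e-5,fatol=1e-5));v=r.x
        if best is None or r.fun<best.fun: best=r
    return best.x[0],best.x[1],np.degrees(best.x[2]),1-best.fun
def move(s,x,y,z,ydir=None):
    """print tool-axis shift (mm) and twist (deg) from state s to TCP x,y,z; ydir = wanted yaw (deg) of the tool y axis"""
    R=np.array(s["tcp_rot"]);d=R.T@(np.array([x,y,z])-s["ee_pos"])*1000;t=0
    if ydir is not None:
        cur=np.degrees(np.arctan2(R[1,1],R[0,1]));t=-((ydir-cur+90)%180-90)
    return np.round(d,1),round(t,1)
def grip(f,off=.008):
    a=np.radians(f[2]);return f[0]-off*np.cos(a),f[1]-off*np.sin(a)
E
python3 - <<'E'
from h import *
d=dict(np.load("w1.npz"));c=d;s=d
for n,px in(("large",(285,70)),("small",(95,170))):
    f=fit(c,s,n,px);print(n,np.round(f,4),np.round(grip(f),4),move(s,*grip(f),.1,f[2]+90))
print(d["q"])
E
```

```text
large [ 0.4983 -0.4263 22.2581  0.9817] [ 0.4909 -0.4294] (array([102. ,   4.6,  83.1]), np.float64(-9.3))
small [ 3.783000e-01 -2.853000e-01  3.327675e+02  8.691000e-01] [ 0.3712 -0.2816] (array([  18.3, -166.1,   83.4]), np.float64(40.1))
[-5.46637231e+01  2.87690587e+01  8.50106995e+01  1.50135994e-03
  6.62844854e+01  2.24263291e+01]
```

```bash
python3 -m jog '34 2 30 -4 0; 68 3 60 -7 0; 95 4 90 -9.3 0; 102 4.6 110 -9.3 0; 102 4.6 130 -9.3 0'; python3 -m jog '0 0 15 0 0; 0 0 25 0 0; 0 0 31 0 0; 0 0 31 0 0' | egrep 'ee_pos|force'; python3 -m jog '0 0 0 0 255; 0 0 0 0 255; 0 0 0 0 255; 0 0 0 0 255; 0 0 0 0 255' 25
python3 - <<'E'
from h import *
d=dict(np.load("w1.npz"));m=mask(d["img"],"small");print(cv2.connectedComponentsWithStats(m)[2:])
im=d["img"][120:220,50:150];mm=cv2.cvtColor(m[120:220,50:150]*255,cv2.COLOR_GRAY2BGR)
cv2.imwrite("pics/m.png",cv2.resize(np.hstack([im,mm]),None,fx=3,fy=3))
E
```

```text
t: 1.55
ee_pos: [0.4914, -0.4311, 0.0519]
tcp_rot: [[0.926, 0.377, 0.0], [0.377, -0.926, -0.0], [0.0, 0.0, -1.0]]
contact_force: [-0.5, 0.7, -0.1]
grip_width: 1.002
grasp_force: 0.0
ee_pos: [0.4891, -0.4313, 0.0221]
contact_force: [-0.8, 0.7, 0.4]
grasp_force: 0.0
t: 2.3
ee_pos: [0.4902, -0.4311, 0.0235]
tcp_rot: [[0.927, 0.376, 0.001], [0.376, -0.927, -0.001], [0.0, 0.001, -1.0]]
contact_force: [-1.4, -1.2, 7.0]
grip_width: 0.722
grasp_force: 25.0
(array([[     0,      0,    560,    420, 225698],
       [   241,     14,     86,    103,   7110],
       [   559,     25,      1,      1,      1],
       [   552,     41,      1,      1,      1],
       [   551,     43,      1,      1,      1],
       [   541,     70,      1,      1,      1],
       [   533,     91,      1,      1,      1],
       [   532,     93,      1,      1,      1],
       [   531,     96,      1,      1,      1],
       [   527,    107,      1,      1,      1],
       [    61,    141,     60,     62,   2384]], dtype=int32), array([[281.38095597, 214.44648601],
       [281.87299578,  66.2580872 ],
       [559.        ,  25.        ],
       [552.        ,  41.        ],
       [551.        ,  43.        ],
       [541.        ,  70.        ],
       [533.        ,  91.        ],
       [532.        ,  93.        ],
       [531.        ,  96.        ],
       [527.        , 107.        ],
       [ 93.47231544, 168.87416107]]))
```

View pics/m.png

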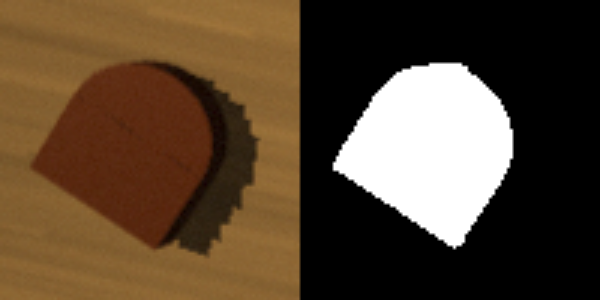

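The crop shows that the mask holds only the lit top face, because the wall at lower right is dark. So I'll fit the top face alone when that matches better, and recheck where the large lift sits in the hand.

```bash
python3 - <<'E'
t=open("h.py").read()
t=t.replace("def fit(c,s,n,px,z=0,m=None):","def fit(c,s,n,px,z=0,m=None):\n    return max((fit1(c,s,n,px,z,m,k) for k in(0,1)),key=lambda r:r[3])\ndef fit1(c,s,n,px,z,m,toponly):".replace("topon ly","").replace("topon","topon").replace("topon only","toponly").replace("top only","toponly"))
t=t.replace("m,ce=comp(m,px);S=4;P=prism(n)","m,ce=comp(m,px);S=4;P=prism(n);P=P[len(P)//2:] if toponly else P")
open("h.py","w").write(t)
E
python3 - <<'E'
from h import *
d=dict(np.load("w1.npz"))
for n,px in(("large",(285,70)),("small",(95,170))):
    for k in(0,1): print(n,k,np.round(fit1(d,d,n,px,0,None,k),4))
s=arm.read_state();f=fit(d,d,"large",(285,70));a=np.radians(f[2]);p=s["ee_pos"][:2]-f[:2];print("TCP in lift frame",p@[np.cos(a),np.sin(a)],p@[-np.sin(a),np.cos(a)])
E
python3 -m jog '0 0 -20 0 255; 0 0 -50 0 255; 0 0 -80 0 255; 0 0 -95 0 255; 0 0 -95 0 255' | egrep 'ee_pos|grip|grasp'
```

```text
large 0 [ 0.4983 -0.4263 22.2581  0.9817]
large 1 [ 0.4984 -0.4263 22.2545  0.9834]
small 0 [ 3.783000e-01 -2.853000e-01  3.327675e+02  8.691000e-01]
small 1 [ 3.791000e-01 -2.863000e-01  3.360687e+02  9.776000e-01]
TCP in lift frame -0.009342484291316235 -0.0013831360067383376
ee_pos: [0.4915, -0.4322, 0.1218]
grip_width: 0.719
grasp_force: 25.0
```

Run:
```python
from h import *
c=capture("side");P=toplane(c,[(147,359),(171,330),(182,388),(214,352)],.024);print(np.round(P,3))
cv2.imwrite("pics/sb.png",cv2.resize(c["img"][310:410,120:240],None,fx=6,fy=6,interpolation=cv2.INTER_CUBIC))
d=P[:2].mean(0)-P[2:].mean(0);print(np.degrees(np.arctan2(d[1],d[0])))
```

```text
[[0.536 0.446 0.024]
 [0.525 0.382 0.024]
 [0.451 0.464 0.024]
 [0.43  0.387 0.024]]
-7.383763187959206
```

View pics/sb.png

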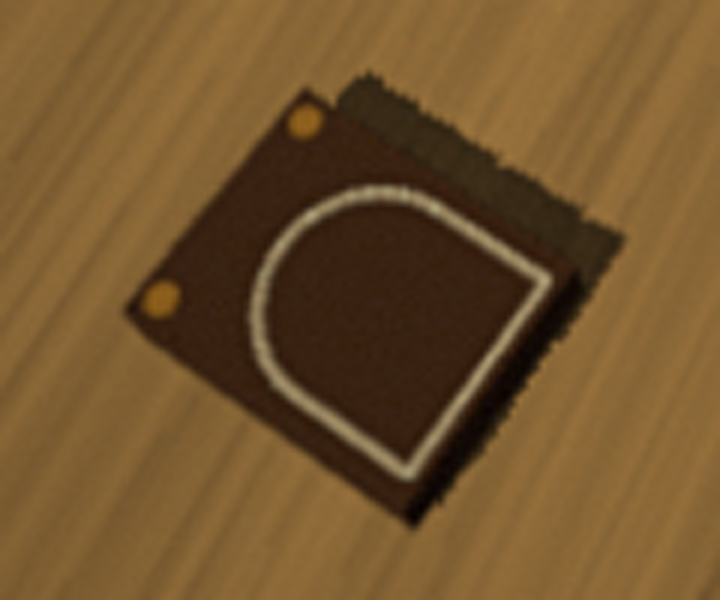

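The crop shows the outline's straight edge from (188,390) to (212,356) in the full side picture. The round end faces the screws at (147,360) and (171,330), so the board's x axis points about -12°. I'll carry the lift there, stopping short so that the wrist camera sees the outline.

```bash
for i in 1; do python3 -m jog '8 -32 0 0 255; 17 -70 0 0 255; 27 -110 0 0 255; 37 -151 0 0 255; 47 -192 0 0 255'; python3 -m jog '10 -41 0 0 255; 20 -81 0 0 255; 30 -121 0 0 255; 40 -161 0 0 255; 50 -200 0 0 255';python3 -m jog '10 -41 0 0 255; 20 -81 0 0 255; 30 -121 0 0 255; 40 -161 0 0 255; 50 -200 0 0 255';python3 -m jog '10 -41 0 0 255; 20 -81 0 0 255; 30 -121 0 0 255; 40 -161 0 0 255; 50 -200 0 0 255'; python3 -m jog '8 -35 -10 7 255; 9 -55 -20 14 255; 9 -68 -30 21 255; 9 -71 -30 28 255; 9 -71 -30 34 255'; python3 -m jog '0 0 0 0 255; 0 0 0 0 255'; done | egrep 'ee_pos|^t:|grip|rot'
python3 - <<'E'
from h import *
s=arm.read_state();c=capture("wrist");cv2.imwrite("pics/w2.png",c["img"]);np.savez("w2.npz",**c,**s);print(s["t"],s["ee_pos"])
E
```

```text
t: 3.18
ee_pos: [0.4602, -0.2342, 0.1166]
tcp_rot: [[0.927, 0.375, -0.001], [0.375, -0.927, 0.001], [-0.001, -0.002, -1.0]]
grip_width: 0.722
t: 3.6
ee_pos: [0.4313, -0.0302, 0.1169]
tcp_rot: [[0.927, 0.375, -0.002], [0.375, -0.927, 0.0], [-0.001, -0.001, -1.0]]
grip_width: 0.721
t: 4.02
ee_pos: [0.4025, 0.1738, 0.1169]
tcp_rot: [[0.927, 0.376, -0.002], [0.376, -0.927, -0.0], [-0.002, -0.0, -1.0]]
grip_width: 0.719
t: 4.43
ee_pos: [0.3737, 0.3779, 0.1166]
tcp_rot: [[0.927, 0.376, -0.001], [0.376, -0.927, -0.001], [-0.002, 0.001, -1.0]]
grip_width: 0.722
t: 4.85
ee_pos: [0.356, 0.4462, 0.1469]
tcp_rot: [[0.977, -0.211, -0.001], [-0.211, -0.977, -0.0], [-0.0, 0.001, -1.0]]
grip_width: 0.723
t: 5.02
ee_pos: [0.3564, 0.4448, 0.1467]
tcp_rot: [[0.979, -0.203, -0.001], [-0.203, -0.979, -0.001], [-0.001, 0.001, -1.0]]
grip_width: 0.719
5.0167 [0.35638738 0.44482773 0.14670043]
```

View pics/w2.png

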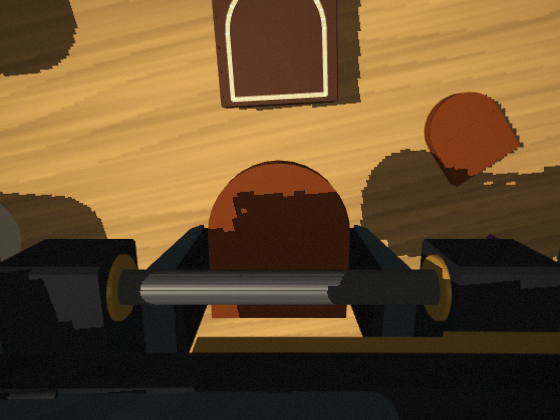

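The picture shows the outline with its straight edge from (231,100) to (327,95), the round end just cut off at the top, the held lift with tip at (279,162) and back edge at row 318, and the medium lift at (472,137). I'll measure the outline and the lift's seat in the hand.

Run:
```python
from h import *
d=dict(np.load("w2.npz"));im=d["img"].astype(int)
m=((im.min(2)>140)).astype(np.uint8);m[120:]=0;m[:,:200]=0;m[:,360:]=0
ys,xs=np.nonzero(m);P=toplane(d,np.c_[xs,ys],.024,d)[:,:2]
np.save("outl.npy",P)
# model: D line centreline distance; fit x0,y0,yaw of board with outline of half width w
a=np.radians(np.linspace(-90,90,60))
def sdf(v,h):
    c,s=np.cos(v[2]),np.sin(v[2]);q=(P-v[:2])@np.array([[c,-s],[s,c]])  # into board frame
    x,y=q[:,0],q[:,1];r=.033;xe=-.05;xc=.026-r
    ds=np.where(x>xc,np.hypot(np.maximum(x-xc,0),y)-r,np.maximum(np.abs(y)-r,xe-x))
    return ds+h
from scipy.optimize import least_squares
for h in(0,.0005,.001,.0015): 
    r=least_squares(sdf,[.484,.418,-.21],args=(h,),loss="soft_l1",f_scale=.001);e=sdf(r.x,0);print(h,len(P),np.round(r.x[:2],4),np.degrees(r.x[2]),r.cost*1e6,"spread",np.percentile(e,[3,50,97])*1000)
R=d["tcp_rot"]
for px in [(279,162),(211,318),(346,318)]:
    for zz in(-.0105,-.0225): print(px,zz,np.round(((toplane(d,px,d["ee_pos"][2]+zz,d)[0]-d["ee_pos"])@R)*1000,1))
f=fit(d,d,"medium",(472,137));print("medium",np.round(f,4))
```

```text
0 1106 [0.4859 0.4192] -8.621179806902349 264.27081166255647 spread [-1.31296113 -0.05614332  1.15516711]
0.0005 1106 [0.4856 0.4193] -8.561707111768152 308.4672104966121 spread [-1.46307038 -0.14001954  1.12143662]
0.001 1106 [0.4852 0.4194] -8.528732450332118 484.4642025053881 spread [-1.81676391 -0.23640367  1.17779287]
0.0015 1106 [0.4849 0.4196] -8.432082633907402 765.9344478778596 spread [-2.21008773 -0.35380165  1.26196536]
(279, 162) -0.0105 [48.9  1.2 10.5]
(279, 162) -0.0225 [47.5  1.2 22.5]
(211, 318) -0.0105 [-27.  -32.   10.5]
(211, 318) -0.0225 [-34.  -34.4  22.5]
(346, 318) -0.0105 [-27.1  33.8  10.6]
(346, 318) -0.0225 [-34.2  36.3  22.6]
medium [ 0.3813  0.2909 25.5546  0.9518]
```

```bash
cat >> h.py <<'E'
def placing(R,p,board,bx,hold,zt):
    """shift (mm) in current tool axes + twist to bring held origin (tool-frame m, hold=(hx,hy)) to board x=bx; TCP height zt"""
    X,Y,a=board;c,s=np.cos(a),np.sin(a)
    O=np.array([X+bx*c,Y+bx*s]);T=O-np.array([[c,s],[s,-c]])@np.array(hold)  # tool x along board x, y flipped
    tw=np.degrees(np.arctan2(R[1,0],R[0,0])-a)
    return np.round(R.T@(np.array([*T,zt])-p)*1000,1),round(tw,1)
E
python3 - <<'E'
from h import *
d=dict(np.load("w2.npz"))
print(placing(d["tcp_rot"],d["ee_pos"],(.4859,.4192,np.radians(-8.62)),-.012,(.0109,.0009),.024+.0245))
E
```

```text
(array([109.2,  -1. ,  98.1]), np.float64(-3.1))
```

```bash
python3 -m jog '35 0 10 -1 255; 72 0 25 -2 255; 100 -1 45 -3.1 255; 109.2 -1 65 -3.1 255; 109.2 -1 80 -3.1 255' | grep ee_pos;  python3 -m jog '0 0 8 0 255; 0 0 13 0 255; 0 0 15 0 255; 0 0 16 0 255;0 0 16 0 255'; python3 -m jog '0 0 1 0 255; 0 0 1 0 255; 0 0 2 0 255; 0 0 2 0 255'
```

```text
ee_pos: [0.4664, 0.4223, 0.0656]
t: 5.9
ee_pos: [0.4639, 0.4241, 0.0524]
tcp_rot: [[0.988, -0.153, 0.001], [-0.153, -0.988, 0.001], [0.001, -0.001, -1.0]]
contact_force: [-0.2, 0.6, -0.7]
grip_width: 0.721
grasp_force: 25.0
t: 6.23
ee_pos: [0.4639, 0.4238, 0.0499]
tcp_rot: [[0.988, -0.153, 0.0], [-0.153, -0.988, 0.0], [0.0, -0.0, -1.0]]
contact_force: [0.5, 1.4, -0.5]
grip_width: 0.721
grasp_force: 25.0
```

Still no contact, so I'll lower a few more mm, watching the force.

```bash
python3 -m jog '0 0 1 0 255; 0 0 1 0 255; 0 0 2 0 255; 0 0 2 0 255'|egrep 'ee_p|contact'; python3 -m jog '0 0 1 0 255; 0 0 1 0 255; 0 0 1 0 255'|egrep 'ee_p|contact'
```

```text
ee_pos: [0.4639, 0.4236, 0.0476]
contact_force: [-0.1, -0.3, -0.6]
ee_pos: [0.4639, 0.4237, 0.0474]
contact_force: [-3.2, -2.2, 13.2]
```

```bash
python3 -m jog '0 0 -1 0 90; 0 0 -1 0 0; 0 0 -1 0 0; 0 0 -1 0 0; 0 0 -1 0 0' | egrep 'grip|cont';  python3 -m jog '0 0 -10 0 0; 0 0 -35 0 0; -25 0 -70 0 0; -60 0 -95 0 0; -95 0 -115 0 0' | grep cont; python3 -m jog '-12 0 0 0 0; -15 0 0 0 0; -15 0 0 0 0; -15 0 0 0 0' | grep ee_p
python3 - <<'E'
from h import *
s=arm.read_state();c=capture("wrist");cv2.imwrite("pics/w3.png",c["img"]);np.savez("w3.npz",**c,**s);print(s["t"],s["ee_pos"])
E
```

```text
contact_force: [-0.5, -0.5, -0.2]
grip_width: 0.979
contact_force: [-0.3, 1.2, 0.1]
ee_pos: [0.3569, 0.4403, 0.1618]
7.9833 [0.35692892 0.44026611 0.16178325]
```

View pics/w3.png

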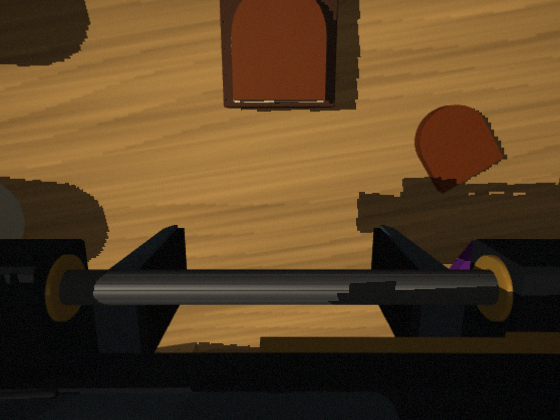

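The picture shows the lift lying square on the outline: rear edge at row 100, sides at columns 232 and 327, and a thin cream line behind it at row 102. The medium lift is at (460,150). I'll check both numerically.

Run:
```python
from h import *
d=dict(np.load("w3.npz"));im=cv2.GaussianBlur(d["img"],(3,3),0).astype(int)
B=(.4859,.4192,np.radians(-8.62));c,s=np.cos(B[2]),np.sin(B[2])
inb=lambda P:np.round((P[:,:2]-B[:2])@np.array([[c,-s],[s,c]])*1000,1)
m=mask(d["img"],"x")&(im[...,2]>75)
print("R col 280",im[92:112,280,2]);print("R row 60",im[60,215:240,2],im[60,318:345,2])
m,_=comp(m.astype(np.uint8),(280,50));x,y,w,h=cv2.boundingRect(m);print(x,y,w,h)
for r in(40,60,80): 
    k=np.nonzero(m[r])[0];print(inb(toplane(d,[(k[0]-.5,r),(k[-1]+.5,r)],.036,d)).tolist())
k=[(q,np.nonzero(m[:,q])[0][-1]+.5) for q in(245,280,315)];print("edge",inb(toplane(d,k,.036,d)).tolist())
for n in("w2","w3"):
    e=dict(np.load(n+".npz"));f=fit(e,e,"medium",(465,145));print("med",np.round(f,4),move(e,*grip(f),.1,f[2]+90),e["q"][5],np.degrees(np.arctan2(e["tcp_rot"][1,0],e["tcp_rot"][0,0])))
mm=mask(d["img"],"x");cv2.imwrite("pics/med.png",cv2.resize(np.hstack([d["img"][90:210,400:520],cv2.cvtColor(mm[90:210,400:520]*255,cv2.COLOR_GRAY2BGR)]),None,fx=3,fy=3))
```

```text
R col 280 [105 105 104 105 105 105 101  84  66  61  58  59  64  60  45  37  45  64
 100 142]
R row 60 [154 155 156 156 156 154 133  94  70  66  66  66  67  67  66  68  80  98
 106 107 107 107 107 107 106] [103 103 103 103 102 103 101  84  49  28  24  24  24  25  24  23  24  32
  48  57  58  57  56  56  55  56  56]
231 0 95 100
[[-10.6, 33.2], [-10.8, -32.7]]
[[-23.5, 33.7], [-23.7, -33.0]]
[[-36.8, 33.5], [-37.0, -32.7]]
edge [[-50.1, 24.3], [-50.2, -1.0], [-50.3, -26.2]]
med [ 0.3813  0.2909 25.5546  0.9518] (array([ 49.4, 150.4,  46.9]), np.float64(-37.3)) 147.0275522797796 -11.730203065258104
med [ 0.3815  0.2909 24.627   0.933 ] (array([ 40.6, 148.3,  61.8]), np.float64(-33.5)) 143.77938299374154 -8.831008733278939
```

View pics/med.png

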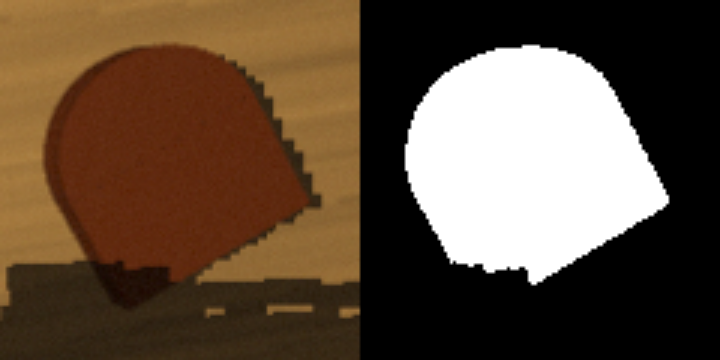

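The large lift is within 0.3 mm of its place. The crop shows that the shadow cuts the medium's lower corner out of the mask, so I'll refit with a lower threshold.

```bash
sed -i 's/(r>1.75\*g)&(r>45)/(r>1.65*g)\&(r>20)/' h.py
python3 - <<'E'
from h import *
for n in("w2","w3"):
    e=dict(np.load(n+".npz"));f=fit(e,e,"medium",(465,145));print("med",np.round(f,4),move(e,*grip(f),.0215,f[2]+90))
E
```

```text
med [ 0.3815  0.291  24.6266  0.9834] (array([ 49.5, 150.1, 125.4]), np.float64(-36.4))
med [ 0.3815  0.2908 24.6501  0.9859] (array([ 40.6, 148.3, 140.3]), np.float64(-33.5))
```

```bash
python3 -m jog '9 35 15 -7 0; 19 72 40 -14 0; 29 108 70 -21 0; 39 143 90 -28 0; 40.6 148.3 105 -33.5 0' | grep rot; python3 -m jog '0 0 15 0 0; 0 0 27 0 0; 0 0 34 0 0; 0 0 35 0 0; 0 0 35 0 0' | egrep 'ee_pos|cont';python3 -m jog '0 0 0 0 255; 0 0 0 0 255; 0 0 0 0 255; 0 0 0 0 255; 0 0 0 0 255' 25; python3 -m jog '0 0 0 0 255; 0 0 0 0 255' | egrep 'ee_pos|gr'
```

```text
tcp_rot: [[0.907, 0.421, -0.001], [0.421, -0.907, -0.001], [-0.001, 0.0, -1.0]]
ee_pos: [0.3739, 0.2875, 0.0217]
contact_force: [0.5, 0.5, 0.1]
t: 9.28
ee_pos: [0.3737, 0.2878, 0.0224]
tcp_rot: [[0.909, 0.418, 0.001], [0.418, -0.909, 0.0], [0.001, -0.0, -1.0]]
contact_force: [0.2, -0.4, -0.8]
grip_width: 0.667
grasp_force: 0.0
ee_pos: [0.3737, 0.2877, 0.0223]
grip_width: 0.589
grasp_force: 25.0
```

```bash
python3 -m jog '0 0 -20 0 255; 0 0 -50 0 255; 5 -15 -85 7 255; 15 -45 -105 14 255; 27 -80 -115 21 255' | grep gr; python3 -m jog '-8 -36 -5 7 255; -10 -66 -10 12.3 255; -10 -68 -10 12.3 255; -10 -68 -10 12.3 255; -10 -68 -10 12.3 255'
python3 - <<'E'
from h import *
s=arm.read_state();c=capture("wrist");cv2.imwrite("pics/w4.png",c["img"]);np.savez("w4.npz",**c,**s);print(s["t"],s["ee_pos"])
E
```

```text
grip_width: 0.587
grasp_force: 25.0
t: 10.28
ee_pos: [0.3498, 0.4355, 0.1459]
tcp_rot: [[0.99, -0.139, -0.001], [-0.139, -0.99, -0.001], [-0.001, 0.001, -1.0]]
contact_force: [-0.1, 0.3, -1.4]
grip_width: 0.587
grasp_force: 25.0
10.2833 [0.3498491  0.43546238 0.14591338]
```

View pics/w4.png

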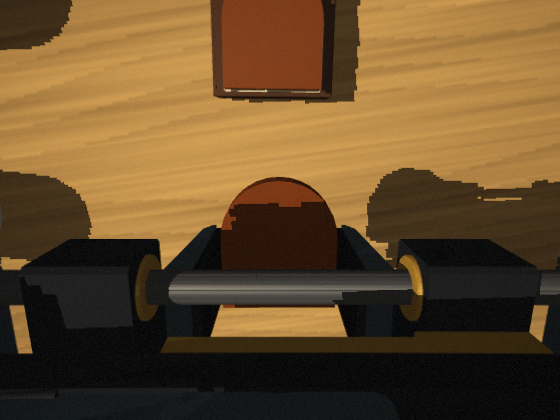

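The picture shows the held medium lift, tip near (279,179) and sides at columns 222 and 337, with the placed large lift's rear edge near row 89, columns 221–323. I'll measure the two relative to each other in the tool frame.

```bash
cat >> h.py <<'E'
def tool(d,px,z): return np.round((toplane(d,px,z,d)-d["ee_pos"])@d["tcp_rot"]*1000,1)[:,:2].tolist()
E
python3 - <<'E'
from h import *
d=dict(np.load("w4.npz"));im=cv2.GaussianBlur(d["img"],(3,3),0).astype(int);R=im[...,2]
print("tip",R[172:190,279]);print("back",R[298:312,279]);print("sides200",R[200,216:236],R[200,322:340])
print("rear",R[82:102,275]);print("sides60",R[60,214:232],R[60,314:332])
zt=d["ee_pos"][2]-.0105
print("held tip/back",tool(d,[(279,r) for r in(177.5,180,305,307)],zt))
zb=.036
print("rear edge",tool(d,[(235,88.5),(275,88.5),(315,88.5)],zb),"sides",tool(d,[(221,60),(323,60)],zb))
B=(.4859,.4192,np.radians(-8.62));p=np.array([B[0]-.05*np.cos(B[2]),B[1]-.05*np.sin(B[2]),0]);print("pred rear",((p-d["ee_pos"])@d["tcp_rot"])*1000, np.degrees(np.arctan2(d["tcp_rot"][1,0],d["tcp_rot"][0,0])))
E
```

```text
tip [202 201 203 201 159  89  58  59  77 110 125 124 124 125 125 125 125 126]
back [ 68  69  72  69  62  56  50  48  69 126 180 197 196 196]
sides200 [185 187 193 196 196 195 195 195 194 194 193 191 190 189 190 190 175 146
 124 121] [107  94 109 148 176 182 182 183 183 183 183 182 182 181 181 181 181 182]
rear [129 130 130 131 131 125 103  77  74  75  71  76  81  74  52  34  41  61
  83 126]
sides60 [ 83  83  84  85  86  86  87  96 113 127 132 133 132 132 133 133 132 132] [128 129 130 129 129 128 126 108  71  42  33  32  33  34  32  31  31  30]
held tip/back [[42.0, 1.2], [40.9, 1.2], [-20.2, 1.2], [-21.3, 1.2]]
rear edge [[86.9, -28.3], [86.9, -1.3], [86.8, 25.7]] sides [[104.8, -37.0], [104.8, 30.5]]
pred rear [ 87.06883979  -3.52240559 145.8646237 ] -8.003709430492574
```

```bash
python3 -m jog '35 -2 10 0 255; 72 -4 25 0 255; 100 -4.6 45 0 255; 108 -4.6 65 0 255; 108 -4.6 76 0 255' | grep ee_pos;  python3 -m jog '0 0 4 0 255; 0 0 8 0 255; 0 0 9 0 255; 0 0 9 0 255'|egrep 'ee_p|contact'; for i in 1; do python3 -m jog '0 0 1 0 255; 0 0 1 0 255; 0 0 1 0 255'; python3 -m jog '0 0 1 0 255; 0 0 1 0 255; 0 0 1 0 255';  done |egrep 'ee_p|contact'
```

```text
ee_pos: [0.4597, 0.4229, 0.068]
ee_pos: [0.4573, 0.4256, 0.062]
contact_force: [0.7, -0.0, -0.1]
ee_pos: [0.4578, 0.4256, 0.0609]
contact_force: [-1.0, -0.0, -0.7]
ee_pos: [0.4578, 0.4253, 0.0594]
contact_force: [-0.5, 0.0, -1.1]
```

```bash
python3 -m jog '0 0 1 0 255; 0 0 1 0 255; 0 0 1 0 255'|egrep 'ee_p|contact'; python3 -m jog '0 0 0.7 0 255; 0 0 0.7 0 255; 0 0 0.7 0 255'|egrep 'ee_p|contact'
```

```text
ee_pos: [0.4579, 0.4254, 0.0583]
contact_force: [0.3, -0.7, -0.5]
ee_pos: [0.4579, 0.4254, 0.0583]
contact_force: [-3.0, -1.6, 12.1]
```

```bash
python3 -m jog '0 0 -1 0 110; 0 0 -1 0 0; 0 0 -1 0 0; 0 0 -1 0 0; 0 0 -1 0 0' | egrep 'grip|cont';  python3 -m jog '0 0 -10 0 0; 0 0 -35 0 0; -25 0 -70 0 0; -60 0 -95 0 0; -95 0 -115 0 0' | grep cont; python3 -m jog '-22 0 -10 0 0; -25 0 -20 0 0; -25 0 -20 0 0; -25 0 -20 0 0' | grep ee_p
python3 - <<'E'
from h import *
s=arm.read_state();c=capture("wrist");cv2.imwrite("pics/w5.png",c["img"]);np.savez("w5.npz",**c,**s);print(s["t"],s["ee_pos"],s["q"])
E
```

```text
contact_force: [0.1, 1.0, -0.3]
grip_width: 0.849
contact_force: [-0.4, 0.1, -0.1]
ee_pos: [0.3409, 0.4425, 0.1936]
13.25 [0.34086963 0.44245382 0.19363389] [ 4.62713544e+01  2.53565616e+01  8.95094184e+01 -1.44564657e-02
  6.50337572e+01  1.44381000e+02]
```

View pics/w5.png

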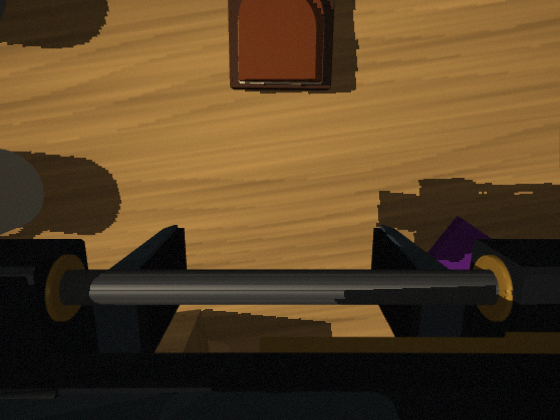

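The picture shows the medium on the large: the medium's top spans about columns 238–316 with its rear edge near row 80, and the large's right edge is near column 323. It may sit a little to the left, so I'll measure.

Run:
```python
from h import *
d=dict(np.load("w5.npz"));im=cv2.GaussianBlur(d["img"],(3,3),0).astype(int);R=im[...,2]
print(R[50,226:246],R[50,310:336]);print("rear",R[72:92,280])
B=(.4859,.4192,np.radians(-8.62));c,s=np.cos(B[2]),np.sin(B[2])
inb=lambda P:np.round((P[:,:2]-B[:2])@np.array([[c,-s],[s,c]])*1000,1).tolist()
for q in(236,237,238,239,240,314,315,316,317,318): print(q,inb(toplane(d,(q,50),.048,d)),inb(toplane(d,(q,50),.036,d)))
for r in(78,79,80,81): print(r,inb(toplane(d,(280,r),.048,d)))
cv2.imwrite("pics/c5.png",cv2.resize(d["img"][0:100,215:345],None,fx=6,fy=6,interpolation=cv2.INTER_CUBIC))
```

```text
[167 165 143 100  72  67  67  68  67  68  71  85 106 111 107 107 107 108
 107 107] [104 104 104 105 102  84  56  42  40  40  40  42  42  36  29  25  24  25
  25  25  25  29  40  51  55  56]
rear [106 106 106 106 107 102  84  55  36  40  56  58  55  62  64  49  30  27
  40  64]
236 [[-30.1, 33.2]] [[-28.1, 34.5]]
237 [[-30.1, 32.5]] [[-28.1, 33.8]]
238 [[-30.1, 31.7]] [[-28.1, 33.0]]
239 [[-30.1, 31.0]] [[-28.1, 32.2]]
240 [[-30.1, 30.2]] [[-28.1, 31.4]]
314 [[-29.6, -25.2]] [[-27.6, -26.2]]
315 [[-29.6, -25.9]] [[-27.6, -27.0]]
316 [[-29.6, -26.7]] [[-27.6, -27.8]]
317 [[-29.6, -27.4]] [[-27.6, -28.6]]
318 [[-29.6, -28.2]] [[-27.6, -29.3]]
78 [[-49.6, 0.1]]
79 [[-50.3, 0.1]]
80 [[-51.0, 0.1]]
81 [[-51.7, 0.1]]
```

View pics/c5.png

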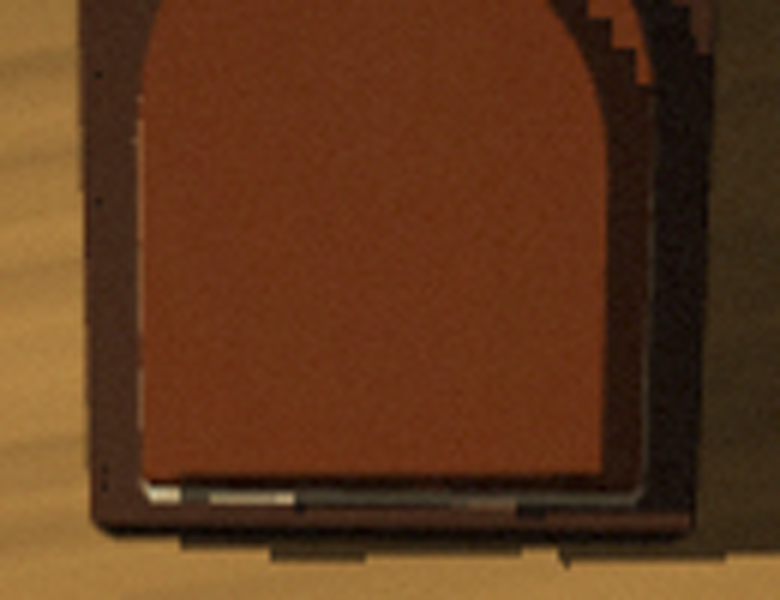

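The medium's right edge lies at y = -26.4 mm (ideal -27) and its rear at -49.9 mm, so it is placed within about 0.5 mm. On the left, the lit strip is the large lift. Next is the small lift.

```bash
for i in 1; do python3 -m jog '12 29 6 0 0; 27 63 12 0 0; 43 100 18 0 0; 59 136 24 0 0; 74 172 30 0 0'; python3 -m jog '15 35 6 0 0; 30 70 12 0 0; 45 104 18 0 0; 60 138 24 0 0; 74 172 30 0 0'; python3 -m jog '-2 37 6 0 0; -4 74 12 0 0; -6 111 18 0 0; -8 148 24 0 0; -9 184 30 0 0'; python3 -m jog '-2 37 0 7 0; -4 74 0 13 0; -6 111 0 15.5 0; -8 148 0 15.5 0; -9 184 0 15.5 0'; python3 -m jog '0 0 0 0 0; 0 0 0 0 0'; done | egrep ee_p
python3 - <<'E'
from h import *
s=arm.read_state();a=np.radians(-23.9);print(s["tcp_rot"][:2,0],s["q"],move(s,.3791-.008*np.cos(a),-.2863-.008*np.sin(a),.0215,-23.9+90))
E
```

```text
ee_pos: [0.3899, 0.2591, 0.1619]
ee_pos: [0.4387, 0.078, 0.132]
ee_pos: [0.4023, -0.1028, 0.102]
ee_pos: [0.3668, -0.2839, 0.1021]
ee_pos: [0.3674, -0.2836, 0.1021]
[ 0.91445997 -0.40467593] [-4.50337482e+01  2.67962113e+01  1.07714585e+02 -9.03352921e-03
  4.55230456e+01  6.88434099e+01] (array([ 3.8, -2.2, 80.6]), np.float64(0.0))
```

```bash
python3 -m jog '3.8 -2.2 25 0 0; 3.8 -2.2 50 0 0; 3.8 -2.2 68 0 0; 3.8 -2.2 77 0 0; 3.8 -2.2 80.6 0 0' | egrep 'ee_pos|cont';python3 -m jog '0 0 0 0 255; 0 0 0 0 255; 0 0 0 0 255; 0 0 0 0 255; 0 0 0 0 255' 25|egrep 'ee_pos|cont'; python3 -m jog '0 0 0 0 255; 0 0 0 0 255; 0 0 0 0 255; 0 0 0 0 255; 0 0 0 0 255'
```

```text
ee_pos: [0.3719, -0.2796, 0.0209]
contact_force: [-0.3, -0.3, -0.1]
ee_pos: [0.3728, -0.2808, 0.023]
contact_force: [0.0, -1.3, -0.2]
t: 16.38
ee_pos: [0.3726, -0.2807, 0.0225]
tcp_rot: [[0.916, -0.401, 0.0], [-0.401, -0.916, -0.0], [0.0, 0.0, -1.0]]
contact_force: [-1.1, 0.2, 6.3]
grip_width: 0.455
grasp_force: 25.0
```

```bash
for i in 1; do python3 -m jog '0 0 -20 0 255; 0 0 -50 0 255; 0 0 -85 0 255; -2 -10 -105 0 255; -6 -26 -118 0 255'; python3 -m jog '-8 -35 -2 0 255; -17 -73 -4 0 255; -26 -112 -5 0 255; -35 -151 -5 0 255; -41 -177 -5 0 255'; python3 -m jog '-9 -38 0 0 255; -18 -76 0 0 255; -27 -114 0 0 255; -36 -154 0 0 255; -55 -179 0 0 255'; python3 -m jog '-24 -31 0 0 255; -48 -62 0 0 255; -72 -93 0 0 255; -95 -123 0 0 255; -112 -145 0 0 255'; python3 -m jog '-24 -31 0 -5 255; -48 -62 0 -10 255; -72 -93 0 -15 255; -92 -116 0 -15 255; -94 -121 0 -15 255';python3 -m jog '0 0 0 0 255; 0 0 0 0 255'; done | egrep 'ee_p|grip'
python3 - <<'E'
from h import *
s=arm.read_state();c=capture("wrist");cv2.imwrite("pics/w6.png",c["img"]);np.savez("w6.npz",**c,**s);print(s["t"],s["ee_pos"])
E
```

```text
ee_pos: [0.3783, -0.2556, 0.1427]
grip_width: 0.454
ee_pos: [0.4105, -0.0729, 0.1455]
grip_width: 0.456
ee_pos: [0.4342, 0.1131, 0.1456]
grip_width: 0.459
ee_pos: [0.3865, 0.2906, 0.1454]
grip_width: 0.461
ee_pos: [0.3483, 0.4407, 0.1453]
grip_width: 0.457
ee_pos: [0.3498, 0.436, 0.1451]
grip_width: 0.458
18.6333 [0.34981185 0.43596054 0.14506178]
```

View pics/w6.png

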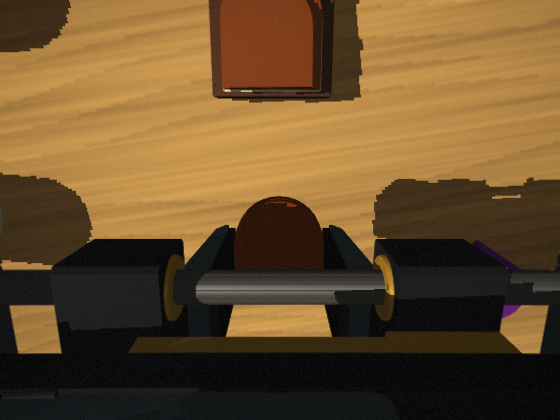

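The picture shows the small lift in the hand, tip near (279,198), and the stack ahead with its rear edge near row 88. I'll take the relative numbers.

Run:
```python
from h import *
d=dict(np.load("w6.npz"));im=cv2.GaussianBlur(d["img"],(3,3),0).astype(int);R=im[...,2]
print("tip",R[190:210,279]);print("back",R[298:312,279]);print("sides",R[240,226:246],R[240,312:332])
print("rear",R[80:100,275]);print("sides60",R[60,214:232],R[60,304:332])
z=d["ee_pos"][2]
for n,px in((" w6",(279,0)),):
    for r in range(194,204,2): print(r,tool(d,(279,r),z-.0105),tool(d,(279,r),z-.0225))
print("sides",tool(d,[(235,240),(323,240)],z-.0105))
print("rear",tool(d,[(275,86),(275,88)],.048),"right",tool(d,[(311,60),(313,60),(315,60)],.048),tool(d,[(321,60),(323,60)],.036),"left large",tool(d,[(219,60),(221,60),(223,60)],.036))
e=dict(np.load("w4.npz"));z=e["ee_pos"][2];print("w4 outer tip",tool(e,(279,176.5),z-.0225),tool(e,[(222,245),(337,245)],z-.0105));E=cv2.GaussianBlur(e["img"],(3,3),0).astype(int)[...,2];print(E[245,216:232],E[245,328:345])
print(d["tcp_rot"][:2,0],e["tcp_rot"][:2,0])
g=np.array([np.argmax(np.abs(np.diff(R[80:93,q])))+80 for q in range(228,312,4)]);print(g)
```

```text
tip [191 193 195 195 192 158  94  58  59  57  60  83  89  62  44  45  46  45
  44  45]
back [ 68  68  70  69  63  68 110 168 194 195 197 197 196 195]
sides [10 11 10  8  8  9  9 15 31 43 45 44 43 43 43 44 46 46 45 44] [44 46 46 45 44 44 44 45 44 43 40 29 14  7  7  8  9  9  9 10]
rear [128 128 129 129 130 124 100  65  50  61  76  73  67  75  82  74  52  35
  44  64]
sides60 [ 82  85  86  86  86  87  93 110 127 133 133 133 133 133 131 130 130 131] [129 127 127 127 127 127 127 123 101  68  52  51  51  51  49  49  56  59
  47  34  31  31  32  32  31  32  31  35]
194 [[34.5, 1.2]] [[32.1, 1.2]]
196 [[33.6, 1.2]] [[31.1, 1.2]]
198 [[32.7, 1.2]] [[30.1, 1.2]]
200 [[31.8, 1.2]] [[29.1, 1.2]]
202 [[30.9, 1.2]] [[28.2, 1.2]]
sides [[12.9, -19.2], [12.8, 21.5]]
rear [[87.4, -1.2], [86.2, -1.2]] right [[103.0, 21.5], [103.0, 22.8], [103.0, 24.0]] [[104.7, 29.1], [104.7, 30.4]] left large [[104.7, -38.2], [104.7, -36.9], [104.7, -35.6]]
w4 outer tip [[40.6, 1.2]] [[10.4, -25.3], [10.4, 28.1]]
[ 7  8  9 11 22 37 44 45 44 43 43 43 43 43 43 44] [43 43 43 44 44 43 43 44 37 21 10  8  9 10  9  8  7]
[ 0.98876379 -0.14948591] [ 0.99025892 -0.13923719]
[91 86 86 89 89 89 86 86 86 86 86 86 86 86 86 86 86 86 86 86 86]
```

```bash
python3 -m jog '35 -2 10 0 255; 72 -3.8 25 0 255; 97 -3.8 45 0 255; 103.7 -3.8 60 0 255; 103.7 -3.8 66 0 255' | grep ee_pos;  python3 -m jog '0 0 3 0 255; 0 0 6 0 255; 0 0 6.5 0 255; 0 0 6.5 0 255'|egrep 'ee_p|contact'; python3 -m jog '0 0 1 0 255; 0 0 1 0 255; 0 0 1 0 255' |egrep 'ee_p|contact'; python3 -m jog '0 0 .7 0 255; 0 0 .7 0 255; 0 0 .7 0 255' |egrep 'ee_p|contact'
```

```text
ee_pos: [0.4545, 0.4222, 0.0772]
ee_pos: [0.4524, 0.4251, 0.0736]
contact_force: [0.2, 0.3, -0.3]
ee_pos: [0.453, 0.425, 0.0723]
contact_force: [-0.3, 0.4, -1.5]
ee_pos: [0.4531, 0.4247, 0.0712]
contact_force: [-0.2, -0.1, -0.3]
```

```bash
python3 -m jog '0 0 .7 0 255; 0 0 .7 0 255; 0 0 .7 0 255' |egrep 'ee_p|contact'; python3 -m jog '0 0 .6 0 255; 0 0 .6 0 255; 0 0 .6 0 255' |egrep 'ee_p|contact'
```

```text
ee_pos: [0.4532, 0.4248, 0.0706]
contact_force: [-0.1, 0.4, 2.7]
ee_pos: [0.4532, 0.4248, 0.0705]
contact_force: [-3.3, -2.5, 12.3]
```

```bash
python3 -m jog '0 0 -1 0 130; 0 0 -1 0 60; 0 0 -1 0 0; 0 0 -1 0 0; 0 0 -1 0 0' | egrep 'grip|cont';  python3 -m jog '0 0 -10 0 0; 0 0 -35 0 0; 0 0 -70 0 0; 5 20 -95 0 0; 15 50 -110 0 0' | grep cont; python3 -m jog '11 35 0 0 0; 22 70 0 0 0; 32 100 0 0 0; 34 105 0 0 0; 34 105 0 0 0' | grep ee_p
python3 - <<'E'
from h import *
s=arm.read_state();c=capture("wrist");cv2.imwrite("pics/w7.png",c["img"]);np.savez("w7.npz",**c,**s);print(s["t"],s["ee_pos"],s["q"][5])
im=c["img"];px=project(c,[[.597,.2465,.01]],s)[0];print(px)
x,y=px.astype(int);print(im[y-60:y+60:12,x].tolist(),im[y,x-60:x+60:12].tolist())
m=mask(im,"top");m[225:]=0;n,L,st,ce=cv2.connectedComponentsWithStats(m);print([(st[i].tolist(),ce[i].round().tolist()) for i in range(1,n) if st[i,4]>200])
E
```

```text
contact_force: [-0.4, -0.1, -0.5]
grip_width: 0.75
contact_force: [0.7, -0.5, 0.2]
ee_pos: [0.4788, 0.2625, 0.1817]
21.6833 [0.47880159 0.26249629 0.18169424] 121.24642566050281
[274.46440364  52.71248061]
[] [[58, 113, 154], [55, 110, 150], [59, 113, 154], [62, 115, 157], [17, 19, 19], [15, 17, 21], [16, 17, 18], [18, 17, 18], [16, 34, 46], [56, 111, 148]]
[([255, 21, 51, 61, 2248], [279.0, 51.0]), ([55, 153, 102, 72, 1165], [138.0, 188.0]), ([426, 175, 49, 50, 253], [448.0, 199.0]), ([103, 191, 33, 34, 211], [122.0, 206.0]), ([88, 210, 40, 15, 291], [110.0, 217.0])]
```

```bash
sed -i 's/m=(np.maximum(r,g)<45)/m=(np.maximum(r,g)<45)\&(r-b<10)/' h.py
python3 - <<'E'
from h import *
d=dict(np.load("w7.npz"))
for k in(0,1):
    f=fit1(d,d,"top",(279,51),0,None,k);print(np.round(f,4),move(d,*grip(f),.0205,f[2]+90))
print(d["img"][45,250:312].tolist())
m=mask(d["img"],"top")
for r in m[15:90:3,250:312]: print("".join(".#"[v] for v in r))
E
```

```text
[ 0.5993  0.2437 10.9674  0.9116] (array([114.3,   2.9, 161.3]), np.float64(-19.7))
[0.5991 0.2437 9.836  0.9316] (array([114.1,   2.8, 161.3]), np.float64(-18.6))
[[58, 114, 154], [58, 113, 154], [58, 115, 155], [56, 111, 152], [32, 59, 78], [19, 23, 24], [16, 16, 15], [15, 17, 20], [11, 16, 15], [15, 21, 20], [16, 20, 20], [18, 21, 21], [15, 19, 20], [17, 21, 20], [19, 20, 20], [16, 18, 20], [16, 22, 19], [17, 21, 23], [19, 21, 23], [15, 15, 19], [17, 21, 21], [16, 17, 18], [20, 19, 21], [12, 19, 19], [16, 19, 16], [17, 18, 19], [16, 18, 18], [18, 21, 21], [13, 21, 20], [13, 18, 19], [19, 19, 23], [11, 18, 18], [15, 16, 20], [17, 22, 18], [19, 24, 21], [16, 22, 21], [20, 22, 22], [16, 21, 23], [20, 23, 20], [19, 21, 22], [22, 21, 23], [10, 9, 14], [16, 15, 19], [22, 22, 24], [17, 20, 20], [16, 19, 20], [19, 21, 22], [18, 21, 22], [18, 20, 22], [21, 26, 29], [20, 37, 49], [23, 40, 55], [21, 39, 54], [22, 39, 52], [20, 39, 54], [21, 39, 53], [19, 37, 51], [56, 108, 145], [58, 112, 150], [57, 108, 148], [51, 102, 144], [56, 106, 144]]
..................................................
[... 824 characters left out ...]
.......
........#############################################.........
.........############################################.........
..........############################################........
...........############################################.......
............#########################################.........
.............##############################...................
..............####################............................
...............##########.....................................
..............................................................
..............................................................
..............................................................
```

Run:
```python
from h import *
d=dict(np.load("w7.npz"));m=mask(d["img"],"top");P=prism("top")
for k in(0,):
    f=fit1(d,d,"top",(279,51),0,None,k)
    q=project(d,place(P,f[0],f[1],np.radians(f[2])),d);r=np.zeros_like(m);cv2.fillConvexPoly(r,cv2.convexHull(np.round(q).astype(np.int32)),1)
    t=np.zeros_like(m);cv2.fillConvexPoly(t,cv2.convexHull(np.round(q[len(q)//2:]).astype(np.int32)),1)
    print(r.sum(),t.sum(),m[15:90,250:312].sum())
    for a,b in zip(m[15:90:3,246:316],r[15:90:3,246:316]): print("".join(".#o@"[v+2*w] for v,w in zip(a,b)))
g=cv2.cvtColor(d["img"],cv2.COLOR_BGR2GRAY)[15:90:3,250:312:2]
print(g)
```

```text
2407 2343 2094
......................................................................
......................................................................
..........................oooooooooo..................................
..................ooo@@@@@@@@@@@@@@@@@@@oo............................
...............o@@@@@@@@@@@@@@@@@@@@@@@@@@@@@o........................
.............o@@@@@@@@@@@@@@@@@@@@@@@@@@@@@@@@@@o.....................
...........o@@@@@@@@@@@@@@@@@@@@@@@@@@@@@@@@@@@@@o....................
..........o@@@@@@@@@@@@@@@@@@@@@@@@@@@@@@@@@@@@@@@@o..................
.........o@@@@@@@@@@@@@@@@@@@@@@@@@@@@@@@@@@@@@@@@@@o.................
........oo@@@@@@@@@@@@@@@@@@@@@@@@@@@@@@@@@@@@@@@@@@oo................
........oo@@@@@@@@@@@@@@@@@@@@@@@@@@@@@@@@@@@@@@@@@@@oo...............
........oo@@@@@@@@@@@@@@@@@@@@@@@@@@@@@@@@@@@@@@@@@@@@oo..............
.........oo@@@@@@@@@@@@@@@@@@@@@@@@@@@@@@@@@@@@@@@@@@@@oo.............
.........oo@@@@@@@@@@@@@@@@@@@@@@@@@@@@@@@@@@@@@@@@@@@@@oo............
..........oo@@@@@@@@@@@@@@@@@@@@@@@@@@@@@@@@@@@@@@@@@@@@@oo...........
...........oo@@@@@@@
[... 3215 characters left out ...]
   21  24  12   4  19  33  50  48  46  47  45 132 138]
 [119 123 123 124 126 128  80  21  17  17  24  23  22  15  20  15   8  17
   32  34  47  48  48  48  45 130 132 130 128 130 127]
 [130 131 134 133 134 135 136  20  21  23  21  18  20  23  35  47  45  46
   46  48  44 128 128 127 122 123 121 122 118 121 118]
 [136 140 136 137 139 136 135  68  33  31  41  43  44  47  45  39 123 125
  126 121 120 121 123 122 123 122 123 123 123 124 125]
 [130 131 128 128 129 125 125 125 123 128 125 125 126 122 125 126 123 127
  125 132 129 130 132 132 130 138 134 134 133 129 132]
 [126 129 126 127 124 124 124 130 128 131 131 133 131 132 134 136 138 138
  136 134 130 132 125 128 123 121 116 120 117 112 113]]
```

```bash
python3 -m jog '30 1 30 -6 0; 62 2 60 -12 0; 92 3 85 -18 0; 110 3 108 -19.2 0; 114.2 2.9 130 -19.2 0' | grep ee_p; python3 -m jog '0 0 15 0 0; 0 0 25 0 0; 0 0 30.5 0 0; 0 0 31 0 0' | egrep 'ee_pos|cont';python3 -m jog '0 0 0 0 255; 0 0 0 0 255; 0 0 0 0 255; 0 0 0 0 255; 0 0 0 0 255' 25|egrep 'ee_pos|cont'; python3 -m jog '0 0 0 0 255; 0 0 0 0 255; 0 0 0 0 255; 0 0 0 0 255; 0 0 0 0 255'
```

```text
ee_pos: [0.5939, 0.2452, 0.0493]
ee_pos: [0.5903, 0.2452, 0.0199]
contact_force: [-0.6, 0.2, 0.9]
ee_pos: [0.5909, 0.2443, 0.0203]
contact_force: [-0.3, 0.7, 0.1]
t: 23.32
ee_pos: [0.5908, 0.2441, 0.0199]
tcp_rot: [[0.983, 0.184, -0.0], [0.184, -0.983, -0.0], [-0.0, 0.0, -1.0]]
contact_force: [0.5, 0.3, 0.4]
grip_width: 0.394
grasp_force: 25.0
```

```bash
for i in 1; do python3 -m jog '0 0 -20 0 255; 0 0 -50 0 255; 0 0 -85 0 255; -12 -14 -110 0 255; -34 -40 -125 0 255'; python3 -m jog '-26 -30 0 0 255; -53 -61 0 0 255; -80 -92 0 0 255; -107 -123 0 0 255; -130 -150 0 0 255'; python3 -m jog '-20 -23 0 7 255; -35 -40 0 14 255; -38 -43 0 19.2 255; -38 -43 0 19.2 255; -38 -43 0 19.2 255';python3 -m jog '0 0 0 0 255; 0 0 0 0 255'; done | egrep 'ee_p|grip'
python3 - <<'E'
from h import *
s=arm.read_state();c=capture("wrist");cv2.imwrite("pics/w8.png",c["img"]);np.savez("w8.npz",**c,**s);d=dict(np.load("w8.npz"));print(s["t"],s["ee_pos"],s["tcp_rot"][:2,0])
R=cv2.GaussianBlur(c["img"],(3,3),0).astype(int)[...,2];z=s["ee_pos"][2]
print("tip",R[192:222,279],c["img"][192:222:2,279].tolist());print("sides",R[240,230:252],R[240,306:328])
print("rear col275",R[78:102,275]);print("row60",R[60,214:250],R[60,290:335])
for r in(200,204,208,212): print(r,tool(d,(279,r),z-.0105),tool(d,(279,r),z-.0205))
E
```

```text
ee_pos: [0.5529, 0.2764, 0.148]
grip_width: 0.393
ee_pos: [0.3925, 0.4019, 0.145]
grip_width: 0.394
ee_pos: [0.3495, 0.4361, 0.1449]
grip_width: 0.393
ee_pos: [0.3502, 0.4356, 0.1449]
grip_width: 0.392
24.7333 [0.35021144 0.4356271  0.14489063] [ 0.98890203 -0.14856902]
tip [198 200 200 200 200 192 137  51  11  11  12  14  12  10  10  10   9   8
  10  10  11  13  13  11   9  10  10  11  12  12] [[81, 149, 199], [80, 151, 199], [81, 152, 201], [68, 133, 179], [10, 11, 9], [11, 9, 15], [10, 12, 15], [9, 7, 8], [11, 9, 12], [11, 10, 8], [16, 11, 10], [15, 16, 14], [6, 10, 9], [11, 15, 12], [10, 10, 12]]
sides [13 11 11  9  8  8  9  8  9 11 11 10 10 12 14 13 11 11 12 11 11 12] [12 12 12 12 11 10 10 11 11 11 11 10  9 11 11  9  9 10  9  9 11 13]
rear col275 [132 132 132 132 132 133 129 110  76  49  41  46  66  80  71  66  78  84
  74  51  38  49  67  85]
row60 [ 75  82  87  87  88  89  98 116 131 135 135 136 137 137 136 134 134 135
 134 135 136 136 136 135 134 135 134 134 134 134 135 136 136 136 136 135] [133 133 132 131 132 133 133 132 131 132 132 131 131 131 131 117  85  60
  53  52  52  52  53  53  52  53  52  51  52  52  55  54  43  34  32  32
  33  33  34  33  32  37  52  65  69]
200 [[31.8, 1.2]] [[29.6, 1.2]]
204 [[29.9, 1.2]] [[27.6, 1.2]]
208 [[28.1, 1.2]] [[25.6, 1.2]]
212 [[26.2, 1.2]] [[23.7, 1.2]]
```

Run:
```python
from h import *
d=dict(np.load("w8.npz"))
print("small rear",tool(d,(275,85.6),.060),"right",tool(d,(305.8,60),.060),"large right/left",tool(d,[(322.1,60),(220.6,60)],.036))
R=cv2.GaussianBlur(d["img"],(3,3),0).astype(int)[...,2]
for q in range(240,304,8): 
    v=R[78:94,q];i=np.argmax(v<92);print(q,round(78+i-1+(v[i-1]-92)/(v[i-1]-v[i]),1),end="; ")
# small's left edge: faint gradients in g,b
g=cv2.GaussianBlur(d["img"],(1,9),0)[30:84].astype(float).mean(0).sum(1);print(np.round(g[220:262]))
B=(.4859,.4192,np.radians(-8.62));p=np.array([B[0]-.05*np.cos(B[2]),B[1]-.05*np.sin(B[2]),0]);print("pred rear",((p-d["ee_pos"])@d["tcp_rot"])*1000)
```

```text
small rear [[86.7, -1.1]] right [[101.2, 17.4]] large right/left [[104.6, 29.8], [104.6, -37.2]]
240 85.7; 248 85.5; 256 85.5; 264 85.5; 272 85.5; 280 85.6; 288 85.8; 296 85.7; [187. 217. 233. 232. 233. 232. 232. 232. 233. 231. 232. 231. 231. 230.
 230. 231. 232. 230. 231. 230. 229. 230. 231. 230. 231. 229. 230. 229.
 230. 227. 229. 229. 228. 228. 228. 228. 228. 228. 228. 229. 227. 228.]
pred rear [ 86.60708505  -3.9778076  144.90039746]
```

```bash
python3 -m jog '35 -2 10 0 255; 70 -4 22 0 255; 92 -4 38 0 255; 98.4 -4 50 0 255; 98.4 -4 57 0 255' | grep ee_pos;  python3 -m jog '0 0 3 0 255; 0 0 5 0 255; 0 0 6 0 255; 0 0 6 0 255'|egrep 'ee_p|contact'; python3 -m jog '0 0 .7 0 255; 0 0 .7 0 255; 0 0 .7 0 255' |egrep 'ee_p|contact'; python3 -m jog '0 0 .7 0 255; 0 0 .7 0 255; 0 0 .7 0 255' |egrep 'ee_p|contact'
```

```text
ee_pos: [0.4489, 0.4241, 0.0862]
ee_pos: [0.4467, 0.4257, 0.0824]
contact_force: [-0.8, 0.2, 0.2]
ee_pos: [0.4473, 0.4255, 0.0816]
contact_force: [-0.0, 0.3, -0.4]
ee_pos: [0.4474, 0.4253, 0.0805]
contact_force: [0.4, 0.8, -0.8]
```

```bash
python3 -m jog '0 0 .6 0 255; 0 0 .6 0 255; 0 0 .6 0 255' |egrep 'ee_p|contact'; python3 -m jog '0 0 .5 0 255; 0 0 .5 0 255; 0 0 .5 0 255' |egrep 'ee_p|contact'
```

```text
ee_pos: [0.4474, 0.4253, 0.0799]
contact_force: [-0.3, -0.2, 0.9]
ee_pos: [0.4474, 0.4253, 0.0798]
contact_force: [-2.0, -0.8, 7.6]
```

```bash
for i in 1; do python3 -m jog '0 0 -1 0 140; 0 0 -1 0 80; 0 0 -1 0 0; 0 0 -1 0 0; 0 0 -1 0 0';  python3 -m jog '0 0 -10 0 0; 0 0 -35 0 0; 0 0 -70 0 0; 10 24 -95 0 0; 22 55 -105 0 0'; python3 -m jog '15 36 0 0 0; 30 72 0 0 0; 45 108 0 0 0; 59 144 0 0 0; 73 179 0 0 0'; python3 -m jog '15 36 0 0 0; 30 72 0 0 0; 45 108 0 0 0; 57 135 0 0 0; 59 139 0 0 0'; python3 -m jog '0 0 0 0 0; 0 0 0 0 0'; done | egrep 'ee_p|cont|grip'
python3 - <<'E'
from h import *
s=arm.read_state();c=capture("wrist");cv2.imwrite("pics/w9.png",c["img"]);np.savez("w9.npz",**c,**s);print(s["t"],s["ee_pos"],s["q"][5])
px=project(c,[[.6725,.0145,.0],[.6725,.0145,.06],[.7,.0145,.06]],s);print(px)
im=cv2.GaussianBlur(c["img"],(3,3),0).astype(int);sat=im.max(2)-im.min(2)
x,y=px[1].astype(int)
for yy in range(0,130,5): print(yy,"".join(".#"[int(v<20)] for v in sat[yy,x-70:x+70:2]))
print(x)
E
```

```text
ee_pos: [0.4473, 0.4253, 0.0803]
contact_force: [-0.5, 1.0, -0.2]
grip_width: 0.709
ee_pos: [0.462, 0.3695, 0.1897]
contact_force: [1.3, 0.8, 0.2]
grip_width: 0.997
ee_pos: [0.5064, 0.1779, 0.1863]
contact_force: [0.6, 0.6, 0.7]
grip_width: 1.0
ee_pos: [0.545, 0.0291, 0.1862]
contact_force: [0.1, 0.9, 0.6]
grip_width: 1.003
ee_pos: [0.5435, 0.0337, 0.1858]
contact_force: [-0.6, 0.1, 0.4]
grip_width: 1.0
28.3667 [0.5435485  0.0336998  0.18577993] 95.91030139398526
[[276.71360173  41.29105475]
 [276.34392997  23.61158024]
 [270.06534188 -21.16309014]]
0 ................................##############........................
5 ..............................##################......................
10 .............................#####################....................
15 ............................######################....................
20 ............................#######################...................
25 ............................#######################...................
30 .............................#####################....................
35 .........................
[... 687 characters left out ...]
........................
85 ......................................................................
90 ......................................................................
95 ......................................................................
100 ......................................................................
105 ......................................................................
110 ......................................................................
115 ......................................................................
120 ......................................................................
125 ......................................................................
276
```

```bash
cat >> h.py <<'E'
def fitcyl(d,px,r,h,z0=0):
    im=cv2.GaussianBlur(d["img"],(3,3),0).astype(int);m,ce=comp(((im.max(2)-im.min(2))<20).astype(np.uint8)*(np.arange(420)[:,None]<225).astype(np.uint8),px)
    a=np.linspace(0,2*np.pi,40);C=np.c_[r*np.cos(a),r*np.sin(a)];P=np.vstack([np.c_[C,0*a+z0],np.c_[C,0*a+z0+h]])
    def cost(v):
        t=np.zeros(m.shape,np.uint8);cv2.fillConvexPoly(t,cv2.convexHull(np.round(project(d,P+[*v,0],d)*16).astype(np.int32)),1,shift=4)
        return 1-(t&m).sum()/(t|m).sum()
    v=toplane(d,ce,z0+h/2,d)[0,:2];q=minimize(cost,v,method="Nelder-Mead",options=dict(initial_simplex=[v,v+[.005,0],v+[0,.005]],xatol=1e-5));return q.x,1-q.fun
E
python3 - <<'E'
from h import *
d=dict(np.load("w9.npz"));f=fitcyl(d,(285,28),.017,.06);print(f,move(d,*f[0],.035))
E
```

```text
(array([0.67515205, 0.00897801]), np.float64(0.9075121163166397)) (array([133.8,   4.7, 150.8]), 0)
```

Run:
```python
from h import *
a,b=capture("scene"),capture("side")
print(toplane(a,[(380,268),(390,255),(415,252),(385,272)],.01)[:,:2].round(3),toplane(b,[(143,222),(150,228),(170,203),(155,203)],.02)[:,:2].round(3))
```

```text
[[0.721 0.099]
 [0.697 0.144]
 [0.715 0.201]
 [0.736 0.1  ]] [[0.729 0.183]
 [0.704 0.191]
 [0.702 0.109]
 [0.736 0.123]]
```

```bash
python3 -m jog '35 1 15 0 75; 72 2 30 0 75; 106 3 45 0 75; 130 3 60 0 75; 133 3 70 0 75' | grep ee_p; python3 -m jog '0 0 0 0 75; 0 0 25 0 75; 0 0 55 0 75; 0 0 75 0 75; 0 0 81 0 75' | egrep 'ee_pos|cont|width';python3 -m jog '0 0 0 0 255; 0 0 0 0 255; 0 0 0 0 255; 0 0 0 0 255; 0 0 0 0 255' 35|egrep 'ee_pos|cont|gr'; python3 -m jog '0 0 0 0 255; 0 0 0 0 255; 0 0 0 0 255'
```

```text
ee_pos: [0.678, 0.0111, 0.1137]
ee_pos: [0.6719, 0.0117, 0.0322]
contact_force: [-0.7, -0.1, -0.4]
grip_width: 0.707
ee_pos: [0.6753, 0.0105, 0.0357]
contact_force: [-0.8, -4.9, 2.4]
grip_width: 0.369
grasp_force: 3.8
t: 30.02
ee_pos: [0.6754, 0.0105, 0.0357]
tcp_rot: [[0.989, -0.15, 0.002], [-0.15, -0.989, -0.0], [0.002, -0.0, -1.0]]
contact_force: [-0.5, 0.5, 8.8]
grip_width: 0.365
grasp_force: 35.0
```

```bash
for i in 1; do python3 -m jog '0 0 -10 0 255; 0 0 -32 0 255; 0 0 -62 0 255; 0 0 -92 0 255; 0 0 -110 0 255'; python3 -m jog '-12 -11 -2 0 255; -36 -35 -3 0 255; -62 -60 -4 0 255; -90 -87 -4 0 255; -118 -114 -4 0 255'; python3 -m jog '-27 -26 0 0 255; -54 -52 0 0 255; -81 -79 0 0 255; -108 -105 0 0 255; -135 -130 0 0 255'; python3 -m jog '-27 -26 0 0 255; -54 -52 0 0 255; -81 -79 0 0 255; -108 -105 0 0 255; -127 -123 0 0 255'; python3 -m jog '-4 -4 0 0 255; -5 -5 0 0 255; -5 -5 0 0 255; -5 -5 0 0 255'; done | egrep 'ee_p|grip'
python3 - <<'E'
from h import *
s=arm.read_state();c=capture("wrist");cv2.imwrite("pics/w10.png",c["img"]);np.savez("w10.npz",**c,**s);d=dict(np.load("w10.npz"));print(s["t"],s["ee_pos"],s["tcp_rot"][:2,0])
R=cv2.GaussianBlur(c["img"],(3,3),0).astype(int)[...,2]
px=project(d,[[.4572,.4235,.07],[.4572-.0208,.4235+.0031,.07]],d);print(px)
m=(R<50).astype(np.uint8);x,y=px[0].astype(int)
for yy in range(0,104,3): print(yy,"".join(".#"[v] for v in m[yy,205:345:2]))
f=None
mm=m.copy();mm[225:]=0
print("rear",R[66:100,x]);print("row50",R[50,205:345])
B=(.4859,.4192,np.radians(-8.62));p=np.array([B[0]-.05*np.cos(B[2]),B[1]-.05*np.sin(B[2]),0]);print("pred rear",((p-d["ee_pos"])@d["tcp_rot"])*1000)
E
```

```text
ee_pos: [0.6755, 0.0105, 0.1482]
grip_width: 0.368
ee_pos: [0.5739, 0.1418, 0.1491]
grip_width: 0.364
ee_pos: [0.4598, 0.2909, 0.1492]
grip_width: 0.366
ee_pos: [0.3519, 0.4324, 0.1492]
grip_width: 0.365
ee_pos: [0.3505, 0.4353, 0.1486]
grip_width: 0.364
32.0167 [0.35047069 0.43531316 0.14863333] [ 0.98860329 -0.15054397]
[[269.1227684   47.17676808]
 [269.47680563  85.52037693]]
0 .........................................................#####........
3 ....................................................#....#####........
6 .....................................................#....######......
9 ...............................#####..................##..######......
12 ...........................#############..............#...######......
15 ........................###################............#########......
18 .......................######################.............######......
21 ......................########################............######......
24 .....................##########################...........######......
27 ....................############################....
[... 1905 characters left out ...]
 26 26 25 25 25 26 26 26 27 27 23 23 30 37
 46 66 78 68 64 76 80 64 43 42]
row50 [188 189 189 189 187 163 119  89  82  82  82  83  83  84  86  99 120 131
 132 132 133 133 133 132 131 132 134 134 134 134 132 132 131 130 107  61
  31  26  26  25  26  26  26  25  23  24  25  26  25  24  24  26  26  25
  25  25  25  27  27  26  26  27  28  27  26  25  25  25  25  26  26  26
  28  28  28  27  27  27  27  27  27  26  26  26  26  26  25  27  27  27
  28  28  26  25  24  24  30  41  49  50  51  52  52  51  51  52  52  52
  51  51  52  52  52  52  53  51  41  34  33  33  33  32  32  33  31  39
  58  70  71  70  71  72  71  70  71  71  71  70  70  69]
pred rear [ 86.28086005  -4.44132042 148.65069864]
```

Run:
```python
from h import *
d=dict(np.load("w10.npz"));R=cv2.GaussianBlur(d["img"],(3,3),0).astype(int)[...,2]
print("tip",R[0:20,272]);print("rear",d["img"][80:94,262:280].mean(1).round().tolist())
print(tool(d,[(239.6,50),(301.7,50),(272,8),(272,9),(272,86),(272,88)],.07))
z=d["ee_pos"][2]
print("weight top rim proj", project(d,d["ee_pos"]+np.array([[.017,0,-.025],[-.017,0,-.025],[0,.017,-.025],[0,-.017,-.025]])@d["tcp_rot"].T,d).round(1))
print("col279",R[215:300:3,279],"row",R[262,225:335:4])
```

```text
tip [126 126 125 125 126 126 125 113  76  37  24  25  26  26  26  25  24  23
  23  24]
rear [[22.0, 25.0, 25.0], [22.0, 25.0, 26.0], [22.0, 25.0, 27.0], [22.0, 25.0, 25.0], [22.0, 25.0, 26.0], [22.0, 25.0, 26.0], [17.0, 19.0, 20.0], [10.0, 13.0, 17.0], [8.0, 16.0, 30.0], [7.0, 18.0, 36.0], [12.0, 23.0, 41.0], [38.0, 54.0, 67.0], [58.0, 79.0, 89.0], [39.0, 54.0, 66.0]]
[[105.8, -21.5], [105.8, 14.5], [127.7, -2.6], [127.2, -2.6], [86.0, -2.8], [84.8, -2.8]]
weight top rim proj [[276.  260.4]
 [276.2 342.7]
 [321.2 302.7]
 [231.  302.8]]
col279 [186 197 134  47  47  46  47  46  46  47  45  47  46  45  44  45  49  60
  37  34  54  57  66  79 118  96 103  77  69] row [12 10  9  9 10 45 45 46 47 46 48 50 50 48 47 46 46 45 47 44 45 44 39  7
 10  7  8 15]
```

Run:
```python
from h import *
d=dict(np.load("w10.npz"));z=d["ee_pos"][2]
print(tool(d,[(279,221),(279,222)],z-.0357),tool(d,[(279,262),(279,265)],z+.0243))
```

```text
[[14.9, 1.2], [14.3, 1.2]] [[16.1, 1.1], [14.9, 1.1]]
```

```bash
python3 -m jog '30 -1 0 0 255; 62 -2 0 0 255; 90 -3 5 0 255; 106 -3.9 15 0 255; 108.6 -3.9 28 0 255' | grep ee_pos;  python3 -m jog '0 0 5 0 255; 0 0 9 0 255; 0 0 11 0 255; 0 0 11.5 0 255; 0 0 11.5 0 255'|egrep 'ee_p|contact'; python3 -m jog '0 0 1 0 255; 0 0 1 0 255; 0 0 1 0 255' |egrep 'ee_p|contact'; python3 -m jog '0 0 .8 0 255; 0 0 .8 0 255; 0 0 .8 0 255' |egrep 'ee_p|contact'
```

```text
ee_pos: [0.4618, 0.4226, 0.1204]
ee_pos: [0.4572, 0.4239, 0.1092]
contact_force: [0.2, 0.3, -3.6]
ee_pos: [0.4577, 0.4238, 0.1082]
contact_force: [-0.3, 0.7, -3.9]
ee_pos: [0.4578, 0.4236, 0.1071]
contact_force: [0.6, -0.4, -3.9]
```

```bash
python3 -m jog '0 0 .8 0 255; 0 0 .8 0 255; 0 0 .8 0 255' |egrep 'ee_p|contact'; python3 -m jog '0 0 .6 0 255; 0 0 .6 0 255; 0 0 .6 0 255' |egrep 'ee_p|contact'
```

```text
ee_pos: [0.4578, 0.4236, 0.1062]
contact_force: [0.6, 0.1, -2.6]
ee_pos: [0.4579, 0.4236, 0.1057]
contact_force: [0.1, -0.4, -2.0]
```

```bash
python3 -m jog '0 0 .6 0 255; 0 0 .6 0 255; 0 0 .6 0 255' |egrep 'ee_p|contact'
```

```text
ee_pos: [0.4579, 0.4237, 0.1057]
contact_force: [-1.6, -1.9, 6.7]
```

```bash
for i in 1; do python3 -m jog '0 0 -.6 0 255; 0 0 -.6 0 255' 5;  python3 -m jog '0 0 0 0 140; 0 0 0 0 120; 0 0 0 0 80; 0 0 0 0 50; 0 0 0 0 50'; python3 -m jog '0 0 0 0 50; 0 0 -10 0 50; 0 0 -30 0 50; 0 0 -55 0 50; 0 0 -75 0 50'; python3 -m jog '-35 0 -5 0 50; -70 0 -10 0 50; -100 0 -15 0 50; -110 0 -15 0 50; -110 0 -15 0 50'; done | egrep 'ee_p|grip|cont'
python3 - <<'E'
from h import *
s=arm.read_state();c=capture("wrist");np.savez("w11.npz",**c,**s)
a,b=capture("scene"),capture("side")
k=lambda im,x,y,w,h,f:cv2.resize(im[y:y+h,x:x+w],None,fx=f,fy=f,interpolation=cv2.INTER_CUBIC)
cv2.imwrite("pics/fin.png",np.vstack([np.hstack([k(b["img"],110,280,140,140,2.85),k(a["img"],360,90,120,120,3.325)]),k(c["img"],160,0,240,60,3.325)[:190,:798]]))
print(s["t"],s["ee_pos"],cv2.imread("pics/fin.png").shape)
E
```

```text
ee_pos: [0.4578, 0.4236, 0.1057]
contact_force: [-0.9, 0.8, -2.8]
grip_width: 0.374
ee_pos: [0.4579, 0.4236, 0.1057]
contact_force: [-0.2, 0.3, 0.2]
grip_width: 0.704
ee_pos: [0.4579, 0.4237, 0.1828]
contact_force: [0.6, 0.6, 0.3]
grip_width: 0.804
ee_pos: [0.347, 0.4405, 0.1968]
contact_force: [0.0, 1.1, -0.2]
grip_width: 0.806
35.5667 [0.34701373 0.44053269 0.19676529] (589, 798, 3)
```

View pics/fin.png

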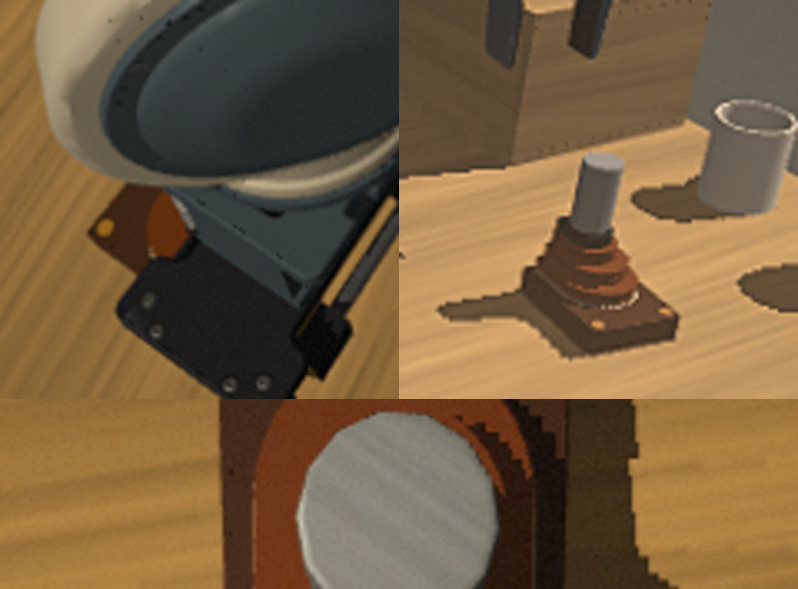

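The scene crop shows all four layers stacked and stepped, with the weight upright on the black top piece. In the wrist strip the weight's top is centred near (279,37). One last check of how well the weight is centred, using numbers only.

Run:
```python
from h import *
d=dict(np.load("w11.npz"));im=cv2.GaussianBlur(d["img"],(3,3),0).astype(int)
m=((im.max(2)-im.min(2)<25)&(im.min(2)>110)).astype(np.uint8);m[150:]=0;m,ce=comp(m,(279,37));x,y,w,h=cv2.boundingRect(m);print(x,y,w,h)
P=toplane(d,[(x+w/2-.5,y+h/2-.5),(x,y+h/2),(x+w-1,y+h/2),(x+w/2,y)],.13,d)[:,:2]
B=(.4859,.4192,np.radians(-8.62));c,s=np.cos(B[2]),np.sin(B[2])
print(((P-B[:2])@np.array([[c,-s],[s,c]])*1000).round(1),"want -29,0")
a=capture("scene");print(project(a,[[.4572,.4235,.13],[.4572,.4235,.07]]).round(1))
i=cv2.GaussianBlur(a["img"],(3,3),0).astype(int);q=((i.max(2)-i.min(2)<30)&(i.min(2)>90));ys=[r for r in(145,150,155)]
for r in ys: k=np.nonzero(q[r,400:450])[0]+400;print(r,k.min(),k.max())
```

```text
250 5 57 62
[[-29.4  -0.2]
 [-29.7  15.1]
 [-29.6 -15.5]
 [-14.5  -0.4]] want -29,0
[[421.  137.7]
 [416.9 157.4]]
145 425 425Traceback (most recent call last):
  File "<stdin>", line 9, in <module>
    return umr_minimum(a, axis, None, out, keepdims, initial, where)
ValueError: zero-size array to reduction operation minimum which has no identity
```

```bash
python3 -c "
from station import arm
print(arm.job_done())"
```

```text
the job is handed in; nothing more can be done
None
```

I stacked the large, medium and small lifts and the rubber top piece on the outline, each measured within about 1 mm of its place, stood the steel weight upright within about 1 mm of the top piece's middle, and handed the job in at about 36 s; I never touched the tin, sanding block or spool.

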